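# Second T-bolt into the instrument rest

### The arm

A 6-joint arm with a two-finger parallel gripper is mounted at the origin on the work surface. World frame = base frame: x ahead of the robot, y to its left, z up, the work surface at z = 0. Lengths are in m, angles in rad, forces in N, time in s.
With the tool pointing down it reaches from about 0.375 to 0.75 m from the base axis. Payload 9 kg.
Tool frame: the origin (TCP) lies midway between the tips of the shut fingers; the grasp point (between the pads) lies 19 mm behind it (arm.grasp_offset is the distance from the TCP to the grasp point, in m); x points along the fingers, y is the direction in which the jaws open and shut, and the axes are right-handed (so a half turn about x gives the same grasp; the last joint's range is limited). The gripper opens to 85 mm and grips with 20 to 120 N. Pads are 22 mm wide; open, the fingers measure 114 mm over their backs; the gripper's body (76 mm by 85 mm) begins 54 mm behind the grasp point. The pads swing forward as they close: fully open they stand 13 mm farther back than shut.
Start: joints at [0.979, 0.104, 0.097, 1.564, 0, 1.353], TCP at [0.219, 0.559, 0.21] pointing down, gripper open.
Joint ranges: [-2.99, 2.99], [-0.84, 1.86], [-1.1, 1.16], [-1.84, 2.11], [-1.51, 1.56], [-3.14, 3.14]. Speed limits (rad/s): [2.22, 2.22, 2.57, 3.14, 3.14, 3.14].

### API

Orientations are given as a rotation vector (axis times angle).
In Python, from cell import arm gives the robot as it stands.
- The arm moves only by the tool send_rows, never from a script. Its argument "series" is a list of rows, each a list of 3 entries, a list of its own where there are three numbers: the shift along the tool's x, y, z in mm, then the turn about the tool's x in rad, then the closure, from 0 (fully open) to 1 (shut). In form: [[[x, y, z], spin, hand], ...]. A call has 1 to 20 rows; each row shifts and turns the pose as measured when the row begins, along the tool's axes as they then stand; what a row does not reach is not made up. A row lasts 1/10 s, in which the tool goes at most 50 mm and 8.59 degrees, less where a joint would pass 70% of its speed; a pose out of reach is approached as far as the arm can. A call with a gripper value outside its range is refused whole. The fingers move at their own pace and stop on an object; "grip_force" is the grip in N (left out, the last holds). Time passes only in rows, so rows that do not move let the fingers close. It gives the time, the measured TCP pose, the force and the opening at its end, in the units of the state.
- arm.state(): the state, without advancing time (a new reading comes with each control period).
- arm.grab_frame(name): name is "scene" or "top" or "wrist"; returns a dict with "color" (480x640x3 uint8, red, green, blue), "fx", "fy", "cx", "cy" (pixels), "distortion" ([k1, k2, p1, p2, k3] as OpenCV has them; the pictures are not rectified), "T" (4x4, takes a point from camera to world coordinates); the wrist camera has in their place "hand_eye" (4x4, takes a point from camera to tool coordinates, whose origin is the TCP and whose axes are the tool frame's). Camera axes: x right, y up, looking along -z (the intrinsics and any distortion apply to the point x, -y, -z); pixel columns grow to the right and rows downward; lengths in m; the calibration is good to about 2 mm. A picture is of the moment at which its call begins: read the wrist's pose just before it. There is no depth.
- arm.sign_off(): hands the job in, once; it reports no verdict.
The state is a dict: "t": time; "joint_pos": joint angles; "joint_vel": joint speeds; "tau": joint torques, N m; "eef_pos": TCP position; "eef_rot": TCP orientation; "wrist_force": force on the tool from outside, world axes, zero at the start; "ft_torque": the same for the moment, N m; "opening": finger opening in m.
Only numpy, scipy, OpenCV 4.12 (cv2) and the standard library are available. Lean on these libraries where they do the work, as an engineer would, in place of code of your own. Each camera call takes 0.05 s, during which the arm holds its last target.

### The job

Fit the second hold-down bolt to the instrument rest. Lift the T-bolt with the teal hand nut out of its blue holder, drop its head lengthways into the plate's T-slot in front of the rest's open lug, slide the bolt home into the lug, and turn the nut clockwise so that the head turns square under the slot's lips and the nut then clamps the lug finger-tight: firmly, but without forcing anything. Let go of it, and leave the spare bolt and the other things where they are.

Things in the scene. Friction and masses are not known exactly. Their poses are not given: they have to be found in the camera images.
- tbolt: T-bolt: flat steel hammer head below, 12 mm steel shank, tall teal hand nut; 78 mm tall, 0.1 to 0.2 kg with its nut. Stands upright in a blue silicone socket. Origin: centre of the head's underside; z up the shank, x along the head's long side. A dark groove on the shank's top end, in the middle of the nut, also shows the head's long direction
- bolt_head (a point): centre of the bolt's head, 5 mm above its underside. Head 26 mm long (x), 16 wide (y), 10 high, lowest 3.5 mm tapered to 12 wide. The +x+y and -x-y corners are square, the other two rounded, so in the undercut it can only turn clockwise (from above) and stops at about 96 degrees, just past square across the slot
- nut: teal hexagon collar nut for turning by hand: round collar 32 mm across, 6 high; above it a hexagon 28 mm across flats, from 6 to 36 mm above the origin. Origin: centre of the collar's underside; y is square to a pair of flats (so are y turned by 60 and 120 degrees), z up. At the start it is 36 to 36.6 mm above the head's underside, its x 0 to 22 degrees clockwise of the head's
- nut_grip (a point): point in the hexagon, 24 mm above the collar's underside. Clockwise tightens, 10 mm down a turn. Stiff thread (0.05 N m), stays where left: the bolt turns with the nut until its head meets the stop, then the nut runs down, 1.2 to 3.6 rad (the pad decides) until it bites: the turning moment climbs. Finger-tight is 0.4 to 0.5 rad past the bite, 0.1 to 0.2 N m over free running
- plate: grey aluminium base plate fixed to the table, 200 mm (x) by 360 (y), 34 high. Three T-slots along its y at x = -60, 0, +60 mm, open at both ends; the rest stands over the middle one. Mouth 18 mm wide, square-edged, lips 10 thick; undercut 27.5 wide, 16 high, its floor 8 mm above the table. Origin: centre of the underside
- slot_mid (a point): centre of the middle slot's mouth, on the plate's top, 34 mm above the table; the slot runs along its y axis
- bracket: instrument rest: steel foot 56 mm wide, 10 thick, on the plate along the middle slot; upright with blue V, top 81 mm above the plate, 70 mm behind the seat. Held at its far end by a T-bolt like this one, so it does not move. Its open lug is a U-slot 15 mm wide, open to +y, arms ending 15 mm past the seat. Axes as the plate's. Origin: under the foot, on the seat's axis
- lug_seat (a point): point on the top of the steel foot (44 mm above the table), on the axis that the bolt has when its shank touches the closed end of the open lug. On the foot round the lug lies a flat blue plastic wear pad for the nut's collar, worn to anything from 1 to 4 mm thick: its height is not measured and has to be felt
- rack: bolt holder fixed to the table: grey plate 170 x 70 mm, 6 mm high, with two blue silicone sockets 90 mm apart along its x axis (pockets 29.5 x 19.5 mm, 14 mm deep, tops 20 mm above the table, bottoms 6 mm). Origin: centre of the underside. The T-bolt stands in one pocket, the spare in the other, heads along the rack's x
- spare_bolt: spare T-bolt with black nut, 96 mm tall, standing in the other socket; leave it there. Origin at the head's underside
- driver: loose driver, teal handle, 230 mm long, lying on the table; bystander
- fixator_rod: loose 260 mm steel rod with two clamps, on the table beyond the plate; bystander
- spanner: loose open spanner, 150 mm; bystander
- steel_bowl: small steel bowl, 110 mm across; bystander
- oil_jar: small white jar with blue cap, 75 mm high; bystander
- silicone_post: loose blue silicone cradle, 50 mm long; bystander
- parts_bin: grey parts bin fixed to the table, 130 x 100 mm, 45 mm high
Not all that is in view belongs to the job. Leave any red look-alike of the tbolt alone.

How it is judged:
By the outcome, as a careful person would: the job done as asked, in the order asked, and still so for the second after the job is handed in, with the robot touching nothing.
It also fails if it takes over 72 s, if anything falls off the work surface, if the arm or the gripper's body presses on something with over 40 N, if the wrist force passes 120 N, or if a joint passes its speed limit or range.

## Working session

There is one attempt and no reset: what is moved stays moved. The work goes in short steps, Python scripts to look and compute and a tool call to move; the robot and the scene stay as the last step left them, time stands still between calls to the robot, and variables do not carry over. Pictures are saved under pics/ and viewed, and the job is handed in when it is done.

Besides the shell and the picture viewer there is one more tool, called as name(argument=value, ...), one argument or row to a line, values as JSON. send_rows: Moves the arm, as the interface text tells. Its arguments: {"type":"object","properties":{"series":{"type":"array","items":{"type":"array"}},"grip_force":{"type":"number"}},"required":["series"]}

```bash
ls; mkdir -p pics; python3 - <<'E'
from cell import arm
import cv2,json,numpy as np
s=arm.state(); print({k:np.round(v,4).tolist() for k,v in s.items()})
print(arm.grasp_offset)
for n in ["scene","top","wrist"]:
    f=arm.grab_frame(n)
    cv2.imwrite(f"pics/{n}0.png",f["color"][:,:,::-1])
    print(n,{k:np.round(v,4).tolist() for k,v in f.items() if k!="color"})
E
```

```text
pics
{'t': 0.0, 'joint_pos': [0.9793, 0.1047, 0.0965, 1.5639, 0.0, 1.3531], 'joint_vel': [-0.0006, -0.0012, 0.0007, -0.0012, 0.0003, 0.002], 'tau': [-0.001, -55.6932, 50.3645, 0.017, -0.0002, 0.0], 'eef_pos': [0.2189, 0.5583, 0.2089], 'eef_rot': [0.2924, 1.5513, -0.2942], 'wrist_force': [-0.5391, -0.1787, -0.3376], 'ft_torque': [-0.0252, -0.0506, 0.0443], 'opening': 0.0854}
0.0187
scene {'fx': 588.9841, 'fy': 588.9841, 'cx': 327.1387, 'cy': 236.7186, 'distortion': [-0.0609, 0.0, 0.0, 0.0, 0.0], 'T': [[-0.3955, -0.7404, 0.5435, 1.3729], [0.9183, -0.3295, 0.2192, 0.2856], [0.0168, 0.5858, 0.8103, 1.2477], [0.0, 0.0, 0.0, 1.0]]}
top {'fx': 622.9786, 'fy': 622.9786, 'cx': 313.7479, 'cy': 244.7464, 'distortion': [-0.053, 0.0, 0.0, 0.0, 0.0], 'T': [[-0.0218, 0.9978, -0.0624, 0.4614], [-0.9997, -0.0214, 0.0076, 0.0037], [0.0063, 0.0626, 0.998, 1.8735], [0.0, 0.0, 0.0, 1.0]]}
wrist {'fx': 335.6655, 'fy': 335.6655, 'cx': 322.5658, 'cy': 241.7317, 'distortion': [-0.03, 0.0, 0.0, 0.0, 0.0], 'hand_eye': [[0.0, 0.2953, -0.9554, -0.1643], [1.0, 0.0003, 0.0001, 0.0003], [0.0003, -0.9554, -0.2953, -0.0746], [0.0, 0.0, 0.0, 1.0]]}
```

View pics/scene0.png

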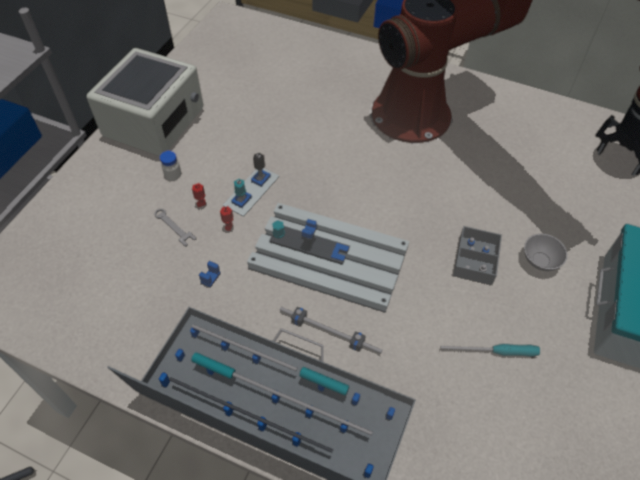

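View pics/top0.png

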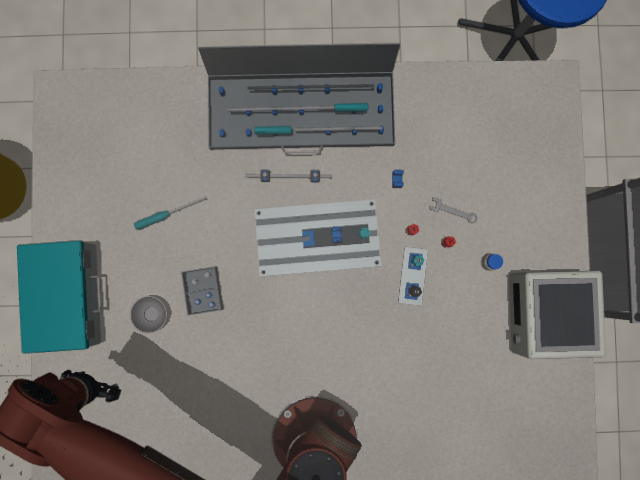

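View pics/wrist0.png

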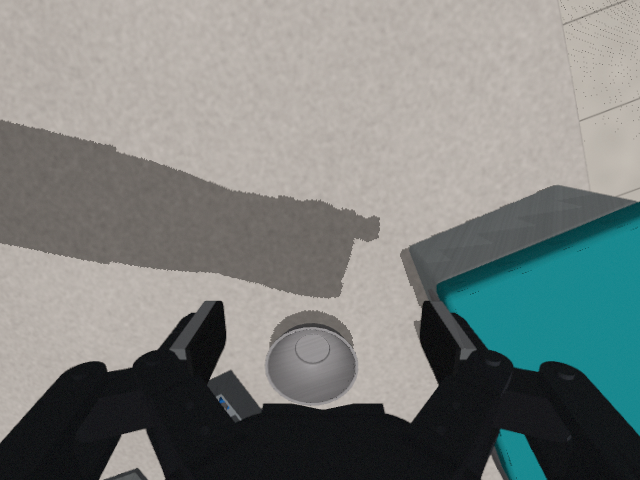

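Candidates for the tbolt: teal nut in the rack (top 416,261), teal nut on the rest's far end (364,232), red look-alikes (413,230) and (449,242). The rack one fits, because it stands in the blue socket next to the black spare. I'll confirm with crops.

```bash
cat > h.py <<'E'
import numpy as np,cv2
from scipy.spatial.transform import Rotation as R
def camT(f,st=None):
    if "T" in f: return np.array(f["T"])
    W=np.eye(4);W[:3,:3]=R.from_rotvec(st["eef_rot"]).as_matrix();W[:3,3]=st["eef_pos"]
    return W@np.array(f["hand_eye"])
def K(f): return np.array([[f["fx"],0,f["cx"]],[0,f["fy"],f["cy"]],[0,0,1.]])
def rays(f,px,st=None):
    T=camT(f,st)
    u=cv2.undistortPoints(np.array(px,float).reshape(-1,1,2),K(f),np.array(f["distortion"],float)).reshape(-1,2)
    d=np.c_[u[:,0],-u[:,1],-np.ones(len(u))]@T[:3,:3].T
    return T[:3,3],d
def onz(f,px,z,st=None):
    o,d=rays(f,px,st); return o+d*((z-o[2])/d[:,2])[:,None]
def proj(f,P,st=None):
    T=np.linalg.inv(camT(f,st)); p=np.array(P,float).reshape(-1,3)@T[:3,:3].T+T[:3,3]
    p=p*[1,-1,-1]
    return cv2.projectPoints(p.reshape(-1,1,3),np.zeros(3),np.zeros(3),K(f),np.array(f["distortion"],float))[0].reshape(-1,2)
def crop(f,x0,y0,w,h,s,name):
    c=f["color"][y0:y0+h,x0:x0+w,::-1]
    cv2.imwrite("pics/"+name,cv2.resize(c,None,fx=s,fy=s,interpolation=cv2.INTER_CUBIC))
def tri(fs,pxs):
    A=np.zeros((3,3));b=np.zeros(3)
    for f,p in zip(fs,pxs):
        o,d=rays(f,[p]);d=d[0]/np.linalg.norm(d[0]);M=np.eye(3)-np.outer(d,d);A+=M;b+=M@o
    return np.linalg.solve(A,b)
E
python3 - <<'E'
from h import *
from cell import arm
f=arm.grab_frame("top");g=arm.grab_frame("scene")
crop(f,240,190,200,130,4,"topc.png");crop(g,180,140,240,170,3,"scenec.png")
print("rack bolt",onz(f,[(416,261)],.06), "lug",onz(f,[(309,239)],.045))
for n,fr in (("top",f),("scene",g)):
    hsv=cv2.cvtColor(fr["color"],cv2.COLOR_RGB2HSV)
    m=cv2.inRange(hsv,(82,90,40),(98,255,255))
    N,_,st,c=cv2.connectedComponentsWithStats(m)
    for i in range(1,N):
        if 15<st[i,4]<600: print(n,st[i],c[i])
E
```

```text
rack bolt [[ 0.52087598 -0.30749395  0.06      ]] lug [[0.59297888 0.00338962 0.045     ]]
top [335 103  33   8 246] [351.42276423 106.72764228]
top [255 126  37   8 267] [273.07490637 129.76029963]
top [134 212  35  17 250] [150.708 219.704]
top [359 228  11  11  92] [364.01086957 232.75      ]
top [412 256  12  10  72] [417.56944444 260.19444444]
scene [234 180  10   9  52] [238.94230769 184.5       ]
scene [273 221  11  10  85] [277.68235294 225.49411765]
scene [494 345  45  10 370] [516.60540541 349.41621622]
scene [192 353  43  26 466] [212.5751073  365.00858369]
scene [300 367  49  28 529] [323.72967864 380.58979206]
```

View pics/topc.png

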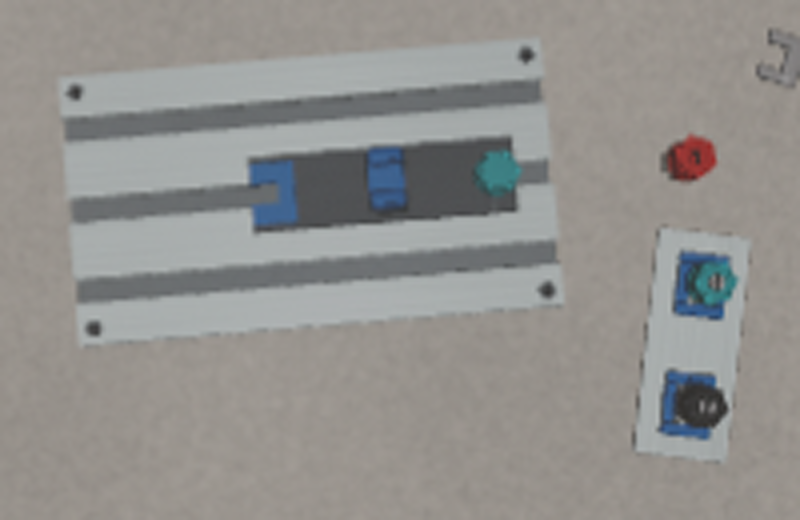

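View pics/scenec.png

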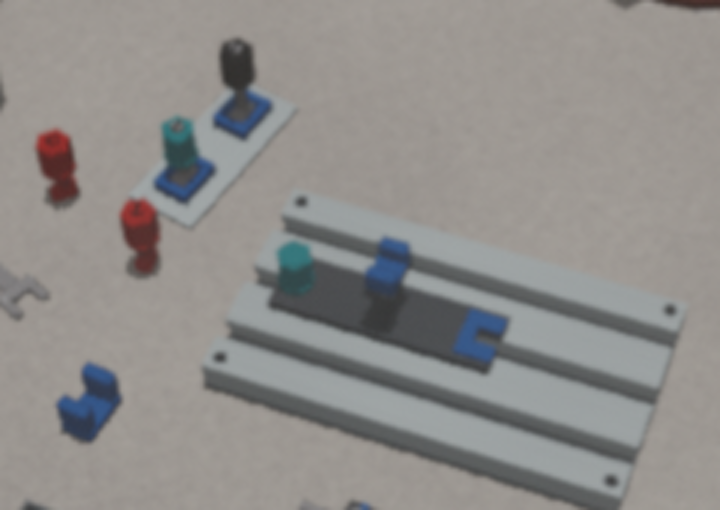

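```bash
cat >> h.py <<'E'
def psi(st):
    M=R.from_rotvec(st["eef_rot"]).as_matrix(); return np.arctan2(M[1,1],M[0,1])
def shift(st,P):
    M=R.from_rotvec(st["eef_rot"]).as_matrix(); return np.round(M.T@(np.array(P)-st["eef_pos"])*1000,1)
E
python3 - <<'E'
from h import *
from cell import arm
s=arm.state()
print(R.from_rotvec(s["eef_rot"]).as_matrix().round(3),psi(s))
f=arm.grab_frame("top");g=arm.grab_frame("scene")
# nut tops: blob centre of shank tops
print("tbolt tri",tri([f,g],[(240+714/4,190+284/4),(180+179/3,140+122/3)]))
print("spare tri",tri([f,g],[(240+706/4,190+406/4),(180+236/3,140+42/3)]))
for P in [(.45,.40,.22),(.60,.1,.22),(.52,-.25,.22)]: print(P,shift(s,P))
# plate: corner px in crop, plate top z .034
c=np.array([(60,78),(540,38),(563,302),(80,346)])/4+[240,190]
p=onz(f,c,.034);print(p)
bl=np.array([(66,211),(548,172)])/4+[240,190];print(onz(f,bl,.034))
E
```

```text
[[-0.     0.365  0.931]
 [-0.     0.931 -0.365]
 [-1.    -0.001 -0.   ]] 1.1970155602968182
tbolt tri [ 0.51972105 -0.31006468  0.0845542 ]
spare tri [ 0.43255332 -0.29753295  0.1068939 ]
(0.45, 0.4, 0.22) [-10.6 -63.2 272.9]
(0.6, 0.1, 0.22) [ -10.5 -287.7  522.1]
(0.52, -0.25, 0.22) [ -10.3 -642.7  575.4]
[[ 0.68500374  0.16181956  0.034     ]
 [ 0.70742178 -0.19550359  0.034     ]
 [ 0.51072314 -0.20699189  0.034     ]
 [ 0.48602037  0.15023116  0.034     ]]
[[ 0.58597702  0.15892708  0.034     ]
 [ 0.60730489 -0.19859694  0.034     ]]
```

send_rows(
  series=[
    [[-2,-10.5,45.5],0,0],
    [[-2,-10.5,45.5],0,0],
    [[-2,-10.5,45.5],0,0],
    [[-2,-10.5,45.5],0,0],
    [[-2,-10.5,45.5],0,0],
    [[-2,-10.5,45.5],0,0],
    [[0,-32,35.6],0,0],
    [[0,-32,35.6],0,0],
    [[0,-32,35.6],0,0],
    [[0,-32,35.6],0,0],
    [[0,-32,35.6],0,0],
    [[0,-32,35.6],0,0],
    [[0,-32,35.6],0,0],
  ],
)

```text
t: 1.65
eef_pos: [0.6133, 0.089, 0.2207]
eef_rot: [0.286, 1.551, -0.283]
wrist_force: [0.8, 0.1, 0.4]
opening: 0.0855
```

```bash
python3 - <<'E'
from h import *
from cell import arm
s=arm.state();print(s["t"],s["eef_pos"],psi(s),np.round(s["joint_pos"],3))
print(shift(s,(.59,.01,.22)),shift(s,(.52,-.31,.2)))
E
```

```text
1.65 [0.61332829 0.08896327 0.22073718] 1.208371948174571 [-0.068  0.167  0.185  1.588  0.002  0.295]
[  0.6 -82.1   6.2] [  19.9 -406.2   54.2]
```

send_rows(
  series=[
    [[0,-41,3],0,0],
    [[0,-41,3],0,0],
    [[0,0,0],0,0],
    [[0,0,0],0,0],
  ],
)

```text
t: 2.05
eef_pos: [0.5907, 0.0003, 0.2175]
eef_rot: [0.291, 1.553, -0.29]
wrist_force: [1.0, -0.5, 0.3]
opening: 0.0854
```

```bash
python3 - <<'E'
from h import *
from cell import arm
import pickle
s=arm.state();f=arm.grab_frame("wrist");pickle.dump((s,f),open("lug.pkl","wb"))
print(s["t"],s["eef_pos"],psi(s))
cv2.imwrite("pics/lug1.png",f["color"][:,:,::-1])
E
```

```text
2.05 [5.90688285e-01 2.59782978e-04 2.17528617e-01] 1.2003077689354342
```

View pics/lug1.png

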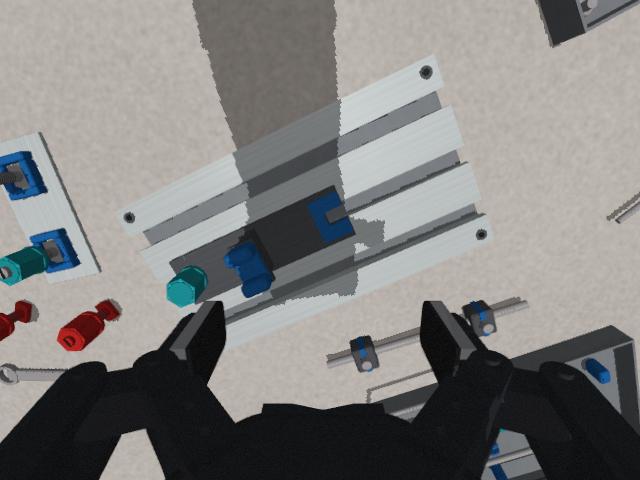

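The lug's U sits near pixel (333,216), opening to the right (+y). The slot, the upright and the far nut are also visible. I'll enlarge it.

```bash
python3 - <<'E'
from h import *
import pickle
s,f=pickle.load(open("lug.pkl","rb"))
crop(f,280,160,150,110,5,"lugc.png")
E
```

```text
(no output)
```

View pics/lugc.png

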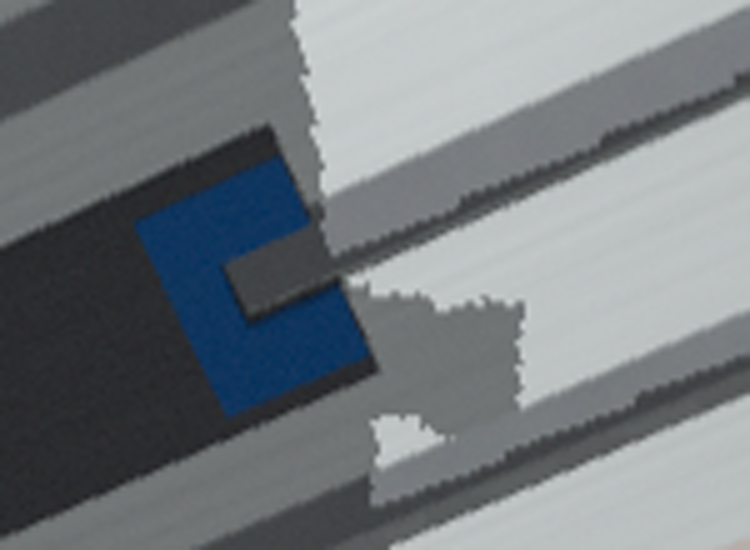

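send_rows(
  series=[
    [[3,-39,3],0,0],
    [[3,-39,3],0,0],
    [[3,-39,3],0,0],
    [[3,-39,3],0,0],
    [[3,-39,3],0,0],
    [[3,-39,3],0,0],
    [[2,-39,3],0,0],
    [[0,-39,3],0,0],
    [[0,0,0],0,0],
    [[0,0,0],0,0],
  ],
)

```text
t: 3.1
eef_pos: [0.5055, -0.2984, 0.1973]
eef_rot: [0.276, 1.552, -0.273]
wrist_force: [1.4, -0.5, 1.1]
opening: 0.0856
```

```bash
python3 - <<'E'
from h import *
from cell import arm
import pickle
s=arm.state();f=arm.grab_frame("wrist");pickle.dump((s,f),open("rack.pkl","wb"))
print(s["t"],s["eef_pos"],psi(s))
cv2.imwrite("pics/rack1.png",f["color"][:,:,::-1])
crop(f,220,140,200,150,4,"rackc.png")
E
```

```text
3.1 [ 0.50553644 -0.29835537  0.19734391] 1.2211484096416658
```

View pics/rack1.png

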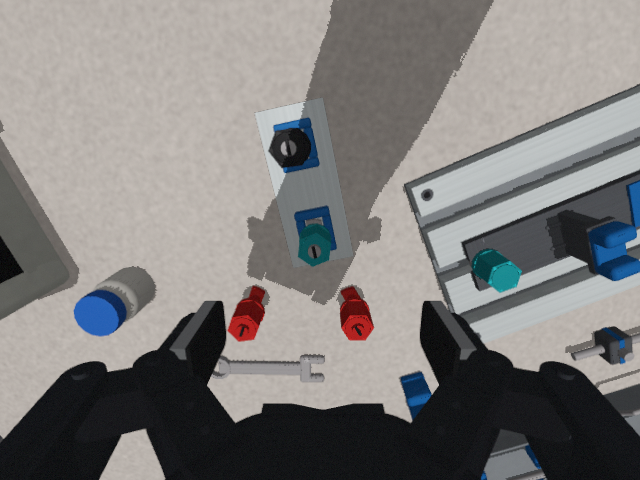

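View pics/rackc.png

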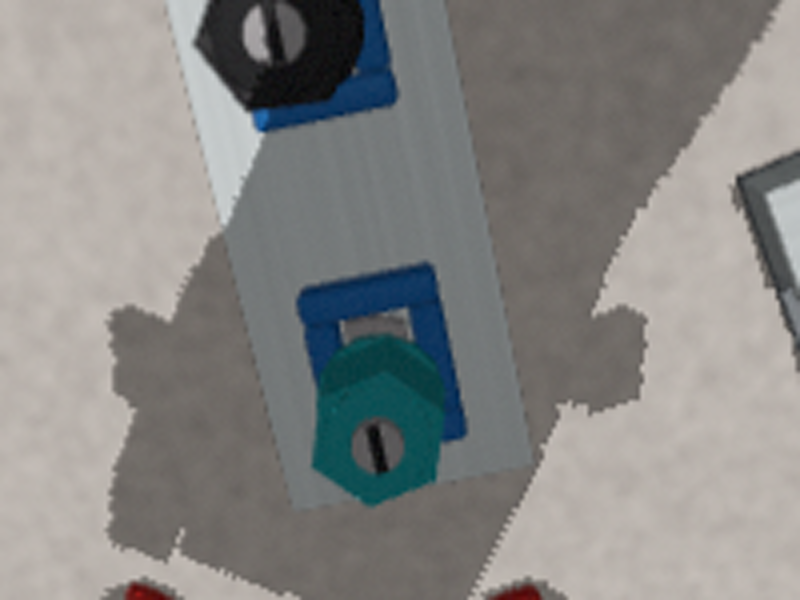

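```bash
python3 - <<'E'
from h import *
import pickle
s,f=pickle.load(open("rack.pkl","rb"))
q=lambda c,x0=220,y0=140,k=4:(np.array(c,float)+.5)/k-.5+[x0,y0]
print("shank top",onz(f,q([(378,446)]),.084,s))
g=onz(f,q([(371,424),(385,471)]),.084,s);d=g[1]-g[0];print("groove deg",np.degrees(np.arctan2(d[1],d[0])))
v=onz(f,q([(319,401),(380,372),(443,404),(438,479),(374,506),(313,466)]),.0785,s)
c=v.mean(0);print("hex c",c,np.linalg.norm(v-c,axis=1));a=np.degrees(np.arctan2(*(v-c)[:,1::-1].T));print(a, "vertex mod60",np.mod(a,60))
# contour top face by brightness for check
e=onz(f,q([(298,300),(433,264),(466,436)]),.02,s);d1=e[1]-e[0];d2=e[2]-e[1];print("socket",np.degrees(np.arctan2(d1[1],d1[0])),np.degrees(np.arctan2(d2[1],d2[0])),np.linalg.norm(d1),np.linalg.norm(d2))
for n,px in (("redL",(241,330)),("redR",(358,327)),("spare",(289,148))): print(n,onz(f,[px],.08,s))
s,f=pickle.load(open("lug.pkl","rb"))
q5=lambda c:q(c,280,160,5)
for z in (.045,.048):
  p=onz(f,q5([(136,220),(277,154),(365,357),(230,417)]),z,s)
  e1=onz(f,q5([(224,264),(310,223)]),z,s);e2=onz(f,q5([(250,322),(340,283)]),z,s)
  print("pad",p.round(4).tolist(),"edge ang",[np.degrees(np.arctan2(*(b-a)[1::-1])) for a,b in ((p[0],p[1]),(p[3],p[2]),e1,e2)])
  print("U back corners",e1[0],e2[0],"width",np.linalg.norm(e1[0]-e2[0]),"ends",e1[1],e2[1])
# slot edges on plate top
e=onz(f,q5([(345,278),(740,90)]),.034,s);print("slot edge",e,np.degrees(np.arctan2(*(e[1]-e[0])[1::-1])))
e=onz(f,q5([(325,200),(745,10)]),.034,s);print("slot edge2",e,np.degrees(np.arctan2(*(e[1]-e[0])[1::-1])))
E
```

```text
shank top [[ 0.52192882 -0.31167047  0.084     ]]
groove deg -4.709661413650496
hex c [ 0.52199534 -0.31186228  0.0785    ] [0.01557922 0.01537161 0.01651088 0.01649828 0.01609645 0.01592918]
[-144.1442163   157.7581913    99.02797801   34.43810274  -23.57263185
  -86.09228908] vertex mod60 [35.8557837  37.7581913  39.02797801 34.43810274 36.42736815 33.90771092]
socket 85.06353583343443 -9.07391566905205 0.036300538541747016 0.04761443171581331
redL [[ 0.57401768 -0.40617543  0.08      ]]
redR [[ 0.60939225 -0.2996686   0.08      ]]
spare [[ 0.43353618 -0.30049791  0.08      ]]
pad [[0.5744, -0.0102, 0.045], [0.5722, 0.0212, 0.045], [0.6184, 0.0234, 0.045], [0.6204, -0.0075, 0.045]] edge ang [np.float64(93.94886465084963), np.float64(93.73072424309953), np.float64(94.68937648371924), np.float64(92.85500322512388)]
U back corners [0.58933864 0.00317613 0.045     ] [0.60267937 0.00377653 0.045     ] width 0.013354228104408436 ends [0.58775146 0.02252538 0.045     ] [0.60167374 0.02394118 0.045     ]
pad [[0.5739, -0.0099, 0.048], [0.5718, 0.0213, 0.048], [0.6175, 0.0234, 0.048], [0.6195, -0.0072, 0.048]] edge ang [np.float64(93.94886465084973), np.float64(93.73072424309976), np.float64(94.68937648371934), np.float64(92.85500322512351)]
U back corners [0.5887356  0.00339113 0.048     ] [0.60195758 0.00398618 0.048     ] width 0.013235356040406475 ends [0.58716254 0.02256814 0.048     ] [0.60096091 0.02397134 0.048     ]
slot edge [[0.60365338 0.02518895 0.034     ]
 [0.59591092 0.11452147 0.034     ]] 94.95345800664349
slot edge2 [[0.58648357 0.02698029 0.034     ]
 [0.5807734  0.11998504 0.034     ]] 93.51335143038008
```

send_rows(
  series=[
    [[0,-7,20],0,0.4],
    [[5,0,0],-0.14,0.4],
    [[5,0,0],-0.14,0.4],
    [[5,0,0],-0.14,0.4],
    [[5,0,0],-0.14,0.4],
    [[5,0,0],-0.14,0.4],
    [[5,0,0],-0.14,0.4],
    [[0,0,0],-0.14,0.4],
    [[0,0,0],0,0.4],
    [[0,0,0],0,0.4],
  ],
)

```text
t: 4.15
eef_pos: [0.5317, -0.2943, 0.1677]
eef_rot: [-0.538, 1.498, 0.539]
wrist_force: [0.2, 0.4, -0.6]
opening: 0.051
```

```bash
python3 - <<'E'
from h import *
from cell import arm
import pickle
s=arm.state();f=arm.grab_frame("wrist");pickle.dump((s,f),open("rack2.pkl","wb"))
print(s["t"],s["eef_pos"],np.degrees(psi(s)),np.round(s["joint_pos"],3),s["opening"])
cv2.imwrite("pics/rack2.png",f["color"][:,:,::-1])
p=proj(f,[(.522,-.3118,.084)],s)[0].astype(int);print(p)
x0=max(0,p[0]-80);y0=max(0,p[1]-60);print(x0,y0)
crop(f,x0,y0,160,120,5,"rack2c.png")
E
```

```text
4.15 [ 0.53173313 -0.29426815  0.16771319] 129.44226256402575 [-0.723  0.12   0.039  1.488  0.004 -1.411] 0.05097841231410211
[313 215]
233 155
```

View pics/rack2c.png

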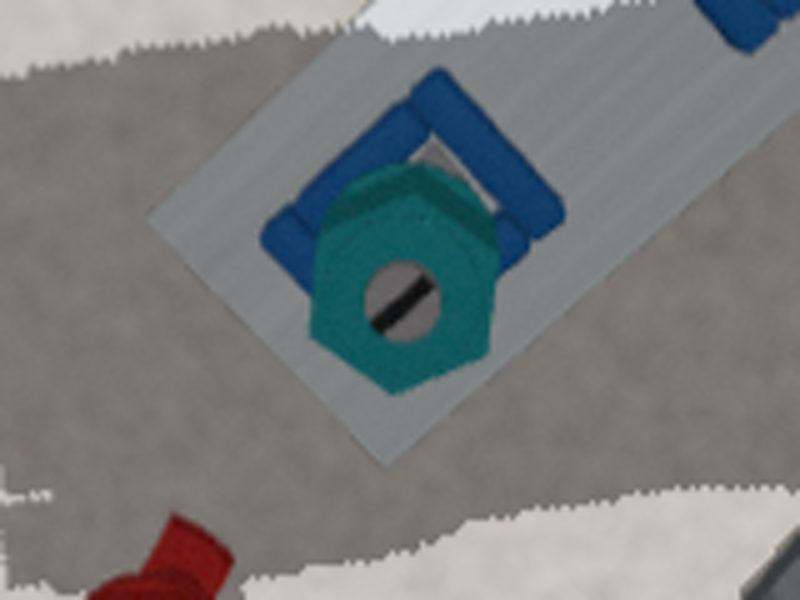

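View pics/rack2.png

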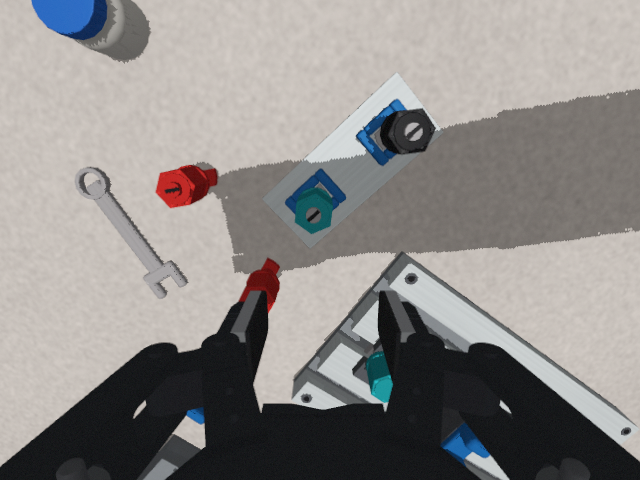

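```bash
python3 - <<'E'
from h import *
from cell import arm
import pickle
s,f=pickle.load(open("rack2.pkl","rb"))
q=lambda c:(np.array(c,float)+.5)/5-.5+[233,155]
c0=onz(f,q([(402,301)]),.084,s)[0];print("shank top",c0)
g=onz(f,q([(376,330),(430,279)]),.084,s);d=g[1]-g[0];print("groove deg",np.degrees(np.arctan2(d[1],d[0])))
vs=[(415,192),(498,248),(489,354),(394,394),(311,335),(318,234)]
v=onz(f,q(vs),.0785,s)
c=v.mean(0);print("hex c",c,np.linalg.norm(v-c,axis=1));a=np.degrees(np.arctan2(*(v-c)[:,1::-1].T));print(np.mod(a,60),np.mod(a,60).mean())
e=onz(f,q([(560,228),(438,68),(262,235)]),.02,s)
print([np.degrees(np.arctan2(*(e[i+1]-e[i])[1::-1])) for i in (0,1)])
s=arm.state()
P=((c0+c)/2);print(P)
print("psi",np.degrees(psi(s)),shift(s,(P[0],P[1],.049)))
E
```

```text
shank top [ 0.52200815 -0.31238096  0.084     ]
groove deg 173.2227826252158
hex c [ 0.52198196 -0.31217606  0.0785    ] [0.01582782 0.01607301 0.01625875 0.01615421 0.01592105 0.01603908]
[33.01670246 35.81844448 33.3277416  33.30412223 33.67589275 33.95770896] 33.85010208072139
[np.float64(-102.83099911649929), np.float64(-7.651162640454448)]
[ 0.52199506 -0.31227851  0.08125   ]
psi 129.4613930524981 [118.8  -7.5 -19.5]
```

send_rows(
  series=[
    [[0,-7.5,-19.5],0,0.4],
    [[0,0,0],0.087,0.4],
    [[30,0,0],0,0.4],
    [[0,0,0],0,0.4],
    [[0,0,0],0,0.4],
  ],
)

```text
t: 4.7
eef_pos: [0.5232, -0.3117, 0.1397]
eef_rot: [-0.461, 1.515, 0.458]
wrist_force: [0.5, -0.4, 0.7]
opening: 0.0511
```

```bash
python3 - <<'E'
from h import *
from cell import arm
s=arm.state()
print(s["eef_pos"],"psi",np.degrees(psi(s)),shift(s,(.522,-.3121,.049)),s["wrist_force"],s["ft_torque"])
E
```

```text
[ 0.52319378 -0.31169144  0.13973405] psi 123.62783502051477 [90.7  0.6 -1.7] [ 0.48127547 -0.41252699  0.70924923] [-0.03148761 -0.00835582  0.0064652 ]
```

send_rows(
  series=[
    [[10,0.6,-1.7],-0.015,0.4],
    [[30,0,0],0,0.4],
    [[25,0,0],0,0.4],
    [[18,0,0],0,0.4],
    [[6,0,0],0,0.4],
    [[0,0,0],0,0.4],
  ],
)

```text
t: 5.3
eef_pos: [0.5244, -0.3136, 0.0525]
eef_rot: [-0.479, 1.509, 0.466]
wrist_force: [-0.3, 1.1, 0.4]
opening: 0.0512
```

```bash
python3 - <<'E'
from h import *
from cell import arm
s=arm.state()
print(s["eef_pos"],"psi",np.degrees(psi(s)),shift(s,(.522,-.3121,.049)),s["wrist_force"],s["ft_torque"])
E
```

```text
[ 0.52439689 -0.31358936  0.05245458] psi 124.6206193292233 [ 3.4  2.6 -1.2] [-0.33196169  1.06976079  0.43842647] [-0.08841341 -0.00248249  0.02328055]
```

send_rows(
  series=[
    [[3.4,2.6,-1.2],0,0.4],
    [[0,0,0],0,0.4],
    [[0,0,0],0,0.4],
  ],
)

```text
t: 5.6
eef_pos: [0.523, -0.3131, 0.0518]
eef_rot: [-0.482, 1.507, 0.464]
wrist_force: [-0.5, -0.2, -0.1]
opening: 0.0512
```

```bash
python3 - <<'E'
from h import *
from cell import arm
s=arm.state();f=arm.grab_frame("wrist")
print(s["eef_pos"],"psi",np.degrees(psi(s)),shift(s,(.522,-.3121,.049)),s["wrist_force"],s["ft_torque"], R.from_rotvec(s["eef_rot"]).as_matrix()[:,0])
cv2.imwrite("pics/g1.png",f["color"][:,:,::-1])
E
```

```text
[ 0.5229853  -0.31309796  0.05179859] psi 124.6373914244938 [ 2.8  1.4 -0.3] [-0.47592475 -0.23700402 -0.12115608] [ 0.02297624  0.01763958 -0.0165472 ] [ 0.01433286 -0.00726348 -0.9998709 ]
```

View pics/g1.png

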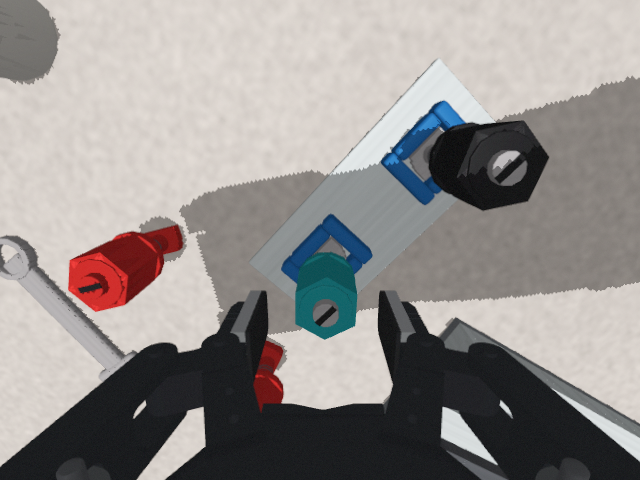

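send_rows(
  series=[
    [[3.5,2,-0.5],0,0.4],
    [[0,0,0],0,0.4],
  ],
)

```text
t: 5.85
eef_pos: [0.5218, -0.3121, 0.049]
eef_rot: [-0.483, 1.506, 0.463]
wrist_force: [0.5, 0.6, -0.8]
opening: 0.0511
```

send_rows(
  grip_force=40,
  series=[
    [[0,0,0],0,1],
    [[0,0,0],0,1],
    [[0,0,0],0,1],
    [[0,0,0],0,1],
    [[0,0,0],0,1],
    [[0,0,0],0,1],
  ],
)

```text
t: 6.45
eef_pos: [0.522, -0.3123, 0.0494]
eef_rot: [-0.483, 1.506, 0.462]
wrist_force: [-0.4, -0.1, 0.6]
opening: 0.0264
```

```bash
python3 - <<'E'
from h import *
from cell import arm
s=arm.state();f=arm.grab_frame("wrist")
print(s["eef_pos"],"psi",np.degrees(psi(s)),shift(s,(.522,-.3121,.049)),s["wrist_force"],s["ft_torque"], R.from_rotvec(s["eef_rot"]).as_matrix()[:,0],s["opening"])
cv2.imwrite("pics/g2.png",f["color"][:,:,::-1])
E
```

```text
[ 0.52203361 -0.31228771  0.04939744] psi 124.6367982330969 [0.4 0.2 0.1] [-0.35157711 -0.12345144  0.5705969 ] [0.03496414 0.03682696 0.01401808] [ 0.01581378 -0.00865495 -0.99983749] 0.026446280625472645
```

View pics/g2.png

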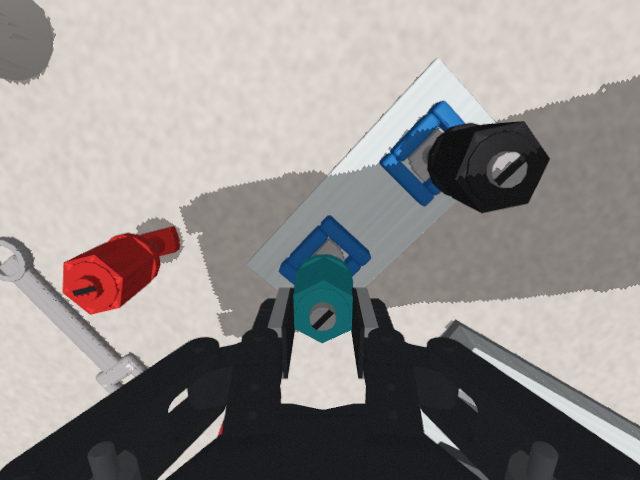

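send_rows(
  series=[
    [[-4,0,0],0,1],
    [[-10,0,0],0,1],
    [[-20,0,0],0,1],
    [[-30,0,0],0,1],
    [[-30,0,0],0,1],
    [[-30,0,0],0,1],
    [[-12,0,0],0,1],
    [[0,0,0],0,1],
  ],
)

```text
t: 7.3
eef_pos: [0.5187, -0.3101, 0.1922]
eef_rot: [-0.481, 1.507, 0.464]
wrist_force: [-0.2, 0.2, -2.5]
opening: 0.0263
```

```bash
python3 - <<'E'
from h import *
from cell import arm
s=arm.state();f=arm.grab_frame("wrist")
print(s["eef_pos"],"psi",np.degrees(psi(s)),s["wrist_force"],s["ft_torque"], R.from_rotvec(s["eef_rot"]).as_matrix()[:,0],s["opening"],s["joint_pos"])
cv2.imwrite("pics/g3.png",f["color"][:,:,::-1])
crop(f,260,200,130,160,3,"g3c.png")
E
```

```text
[ 0.51867418 -0.31005301  0.19215938] psi 124.63990651651078 [-0.19875631  0.16688731 -2.46274318] [ 0.02325456 -0.04421549 -0.00588813] [ 0.01399125 -0.00704228 -0.99987732] 0.026348048199694322 [-0.75740967  0.09232891  0.05285469  1.51631677  0.00449554 -1.36200797]
```

View pics/g3c.png

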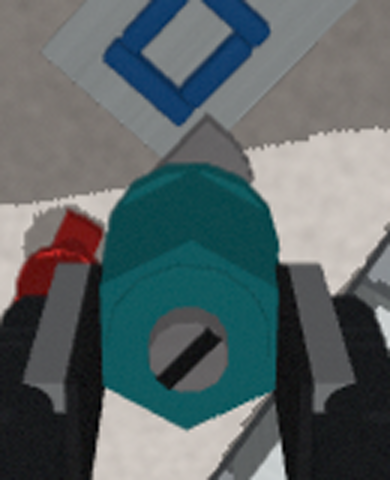

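```bash
python3 - <<'E'
from h import *
from cell import arm
s=arm.state();f=arm.grab_frame("wrist")
z=s["eef_pos"][2]+.0346
q=lambda c:(np.array(c,float)+.5)/3-.5+[260,200]
c=f["color"][300:340,300:350].astype(int).sum(2)
m=((c<150)).astype(np.uint8)
n,l,st,ce=cv2.connectedComponentsWithStats(m); print(st)
g=onz(f,q([(165,385),(215,336)]),z,s);d=g[1]-g[0];a=np.degrees(np.arctan2(d[1],d[0]));print("groove",a,"rel psi",a-np.degrees(psi(s)))
# shank disc grey mask
hs=cv2.cvtColor(f["color"],cv2.COLOR_RGB2HSV)[295:345,295:355]
m=((hs[...,1]<40)&(hs[...,2]>70)).astype(np.uint8)
# groove pixels: low value low sat inside disc
gr=((hs[...,2]<50)).astype(np.uint8)
n,l,st,ce=cv2.connectedComponentsWithStats(gr)
for i in range(1,n):
    if st[i,4]>15:
        pts=np.argwhere(l==i)[:,::-1]+[295,295]; P=onz(f,pts,z,s)[:,:2];C=P.mean(0)
        w,V=np.linalg.eigh(np.cov((P-C).T)); v=V[:,1];a=np.degrees(np.arctan2(v[1],v[0]));print(st[i],C,a,a-np.degrees(psi(s)),np.sqrt(w), shift(s,(C[0],C[1],z)))
E
```

```text
[[   0    0   50   40 1855]
 [  12    9   22   21  145]]
groove 172.91221596632892 rel psi 48.27327362422797
[ 56   0   4  50 133] [ 0.511924   -0.29821522] -144.12827806857362 -268.76722041067455 [0.00036569 0.00669838] [-34.8  12.9   1.4]
[ 17  14  22  21 141] [ 0.51891115 -0.30960637] 172.65274034334507 48.013798001244126 [0.00078174 0.00332802] [-34.6  -0.5   0.7]
```

send_rows(
  series=[
    [[0,0,0],-0.136,1],
    [[0,0,0],-0.136,1],
    [[0,0,0],-0.136,1],
    [[0,0,0],-0.136,1],
    [[0,0,0],-0.136,1],
    [[0,0,0],-0.136,1],
    [[0,0,0],-0.136,1],
    [[0,0,0],-0.136,1],
    [[0,0,0],-0.136,1],
    [[0,0,0],-0.136,1],
    [[0,0,0],-0.136,1],
    [[0,0,0],-0.136,1],
    [[0,0,0],-0.136,1],
    [[0,0,0],0,1],
  ],
)

```text
t: 8.8
eef_pos: [0.5171, -0.2891, 0.1567]
eef_rot: [-1.764, 0.68, 1.826]
wrist_force: [1.0, -0.1, -2.2]
opening: 0.0263
```

```bash
python3 - <<'E'
from h import *
from cell import arm
s=arm.state()
print(s["eef_pos"],"psi",np.degrees(psi(s))%360,s["wrist_force"],s["ft_torque"], R.from_rotvec(s["eef_rot"]).as_matrix()[:,0],s["opening"],s["joint_pos"])
print(shift(s,(.56,-.12,.192)),shift(s,(.593,.05,.19)),shift(s,(.593,.05,.16)))
E
```

```text
[ 0.51714215 -0.28911141  0.15670031] psi 228.2417868940319 [ 1.00985563 -0.10028267 -2.22934294] [-0.04290986  0.00905682  0.05000877] [-0.0282508   0.01611098 -0.99947102] 0.026344270181893725 [-0.72652062  0.12221166  0.0201432   1.50055324 -0.0067235  -3.13907981]
[ -33.8 -154.4   81.8] [ -30.  -303.3  170.3] [   0.  -303.5  169.3]
```

send_rows(
  series=[
    [[-15,0,0],0,1],
    [[-15,-10,5],0,1],
    [[0,-25,14],0,1],
    [[0,-25,14],0,1],
    [[0,-25,14],0,1],
    [[0,-25,14],0,1],
    [[0,0,0],0,1],
  ],
)

```text
t: 9.5
eef_pos: [0.5462, -0.1619, 0.1941]
eef_rot: [-1.763, 0.68, 1.823]
wrist_force: [0.3, -0.9, -0.9]
opening: 0.0261
```

```bash
cat > st.py <<'E'
from h import *
from cell import arm
import sys
def bolt(s):
    # bolt axis: vertical at grasp
    M0=R.from_rotvec([-0.483,1.506,0.462]).as_matrix(); a=M0.T@[0,0,1]
    return R.from_rotvec(s["eef_rot"]).as_matrix()@a
def rep(P=None):
    s=arm.state();M=R.from_rotvec(s["eef_rot"]).as_matrix()
    print("t",round(s["t"],2),"pos",np.round(s["eef_pos"],4),"psi",round(np.degrees(psi(s))%360,2),"tilt",M[:2,0].round(4),"bolt ax",bolt(s)[:2].round(4),"F",np.round(s["wrist_force"],1),"M",np.round(s["ft_torque"],3),"op",round(s["opening"],4),"j",np.round(s["joint_pos"],3))
    if P is not None: print("shift",shift(s,P))
    return s
if __name__=="__main__":
    rep([float(v) for v in sys.argv[1:4]] if len(sys.argv)>3 else None)
E
python3 st.py .593 .05 .19
```

```text
t 9.5 pos [ 0.5462 -0.1619  0.1941] psi 228.11 tilt [-0.0268  0.0179] bolt ax [ 0.0318 -0.0005] F [ 0.3 -0.9 -0.9] M [-0.081 -0.038 -0.014] op 0.0261 j [-5.190e-01  5.200e-02  1.400e-02  1.565e+00  2.000e-03 -2.929e+00]
shift [   6.7 -189.   106.5]
```

send_rows(
  series=[
    [[-7,-24,13.5],0,1],
    [[-7,-24,13.5],0,1],
    [[-7,-24,13.5],0,1],
    [[-7,-24,13.5],0,1],
    [[-7,-24,13.5],0,1],
    [[-7,-24,13.5],0,1],
    [[-7,-24,13.5],0,1],
    [[0,0,0],0,1],
  ],
)

```text
t: 10.3
eef_pos: [0.5914, 0.0305, 0.2567]
eef_rot: [-1.769, 0.68, 1.813]
wrist_force: [0.5, -0.8, -1.7]
opening: 0.0264
```

```bash
python3 st.py .593 .05 .19
```

```text
t 10.3 pos [0.5914 0.0305 0.2567] psi 227.97 tilt [-0.0185  0.0156] bolt ax [0.0236 0.0018] F [ 0.5 -0.8 -1.7] M [-0.085 -0.071  0.012] op 0.0264 j [-0.176  0.124  0.204  1.672  0.012 -2.584]
shift [ 67.  -15.6  10.3]
```

send_rows(
  series=[
    [[30,0,0],0,1],
    [[30,0,0],0,1],
    [[20,0,0],0,1],
    [[0,0,0],0,1],
  ],
)

```text
t: 10.7
eef_pos: [0.5914, 0.0299, 0.1789]
eef_rot: [-1.775, 0.68, 1.808]
wrist_force: [-0.5, 0.5, -0.6]
opening: 0.0265
```

```bash
python3 st.py .593 .05 .19
```

```text
t 10.7 pos [0.5914 0.0299 0.1789] psi 228.01 tilt [-0.0129  0.0137] bolt ax [0.0179 0.0037] F [-0.5  0.5 -0.6] M [-0.002  0.02  -0.014] op 0.0265 j [-0.176  0.094  0.031  1.522  0.011 -2.585]
shift [-10.8 -16.   12.5]
```

send_rows(
  series=[
    [[-20,-5,4],0,1],
    [[-20,-5,4],0,1],
    [[-20,-5,4],0,1],
    [[-20,0,0],0,1],
    [[0,0,0],0,1],
    [[30,0,0],0,1],
    [[35,0,0],0,1],
    [[25,0,0],0,1],
    [[0,0,0],0,1],
  ],
)

```text
t: 11.6
eef_pos: [0.5942, 0.0437, 0.1789]
eef_rot: [-1.781, 0.683, 1.795]
wrist_force: [-1.1, -0.6, -1.8]
opening: 0.0266
```

```bash
python3 st.py .593 .05 .14
```

```text
t 11.6 pos [0.5942 0.0437 0.1789] psi 227.71 tilt [-0.0036  0.0112] bolt ax [0.0088 0.0062] F [-1.1 -0.6 -1.8] M [-0.009 -0.018 -0.023] op 0.0266 j [-0.152  0.092  0.029  1.513  0.011 -2.555]
shift [38.9 -3.6  4.8]
```

send_rows(
  series=[
    [[20,-2,2.5],0.035,1],
    [[25,-2,2.3],0,1],
    [[20,0,0],0,1],
    [[8,0,0],0,1],
    [[0,0,0],0,1],
  ],
)

```text
t: 12.1
eef_pos: [0.5952, 0.0488, 0.11]
eef_rot: [-1.76, 0.711, 1.765]
wrist_force: [0.0, -0.8, -1.4]
opening: 0.0265
```

```bash
python3 st.py .593 .05 .07; python3 - <<'E'
from h import *
from cell import arm
import pickle
s=arm.state();f=arm.grab_frame("wrist");pickle.dump((s,f),open("slot.pkl","wb"))
cv2.imwrite("pics/slot1.png",f["color"][:,:,::-1])
E
```

```text
t 12.1 pos [0.5952 0.0488 0.11  ] psi 225.51 tilt [0.0016 0.0101] bolt ax [0.0043 0.0071] F [ 0.  -0.8 -1.4] M [-0.032 -0.02   0.014] op 0.0265 j [-0.143  0.098 -0.09   1.383  0.01  -2.508]
shift [40.   1.   2.2]
```

View pics/slot1.png

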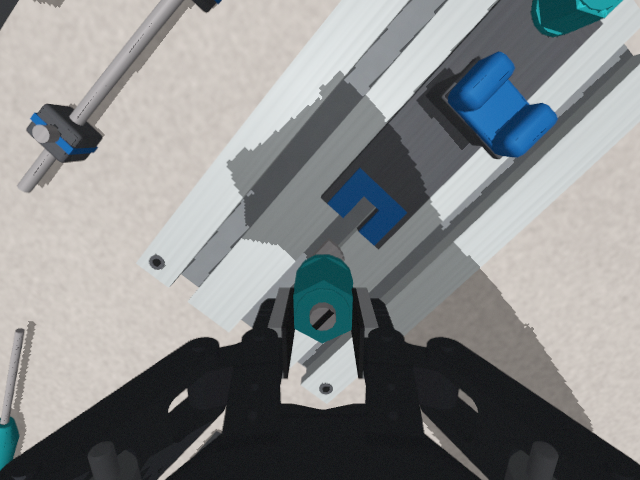

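```bash
python3 - <<'E'
from h import *
import pickle
s,f=pickle.load(open("slot.pkl","rb"))
crop(f,280,150,150,120,5,"slotc.png")
E
```

```text
(no output)
```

View pics/slotc.png

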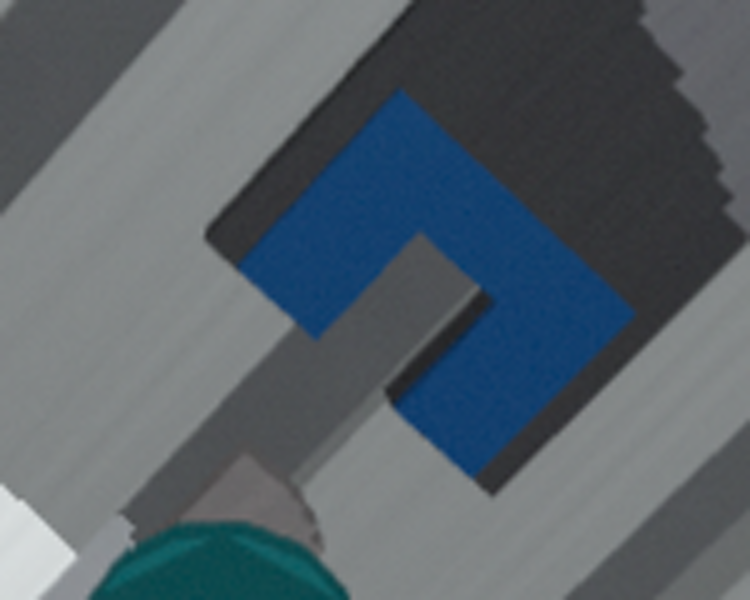

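```bash
python3 - <<'E'
from h import *
import pickle
s,f=pickle.load(open("slot.pkl","rb"))
q=lambda c:(np.array(c,float)+.5)/5-.5+[280,150]
ang=lambda a,b:np.degrees(np.arctan2(*(b-a)[1::-1]))
for z in (.045,.048):
  p=onz(f,q([(400,90),(634,315),(475,475),(240,267)]),z,s)
  print(z,"pad",p[:,:2].round(4).tolist(),"mid back",((p[0]+p[1])/2)[:2],"mid front",((p[2]+p[3])/2)[:2],"ang",ang(p[0],p[3]),ang(p[1],p[2]),"w",np.linalg.norm(p[0]-p[1]),"l",np.linalg.norm(p[0]-p[3]))
  e=onz(f,q([(420,235),(491,292),(398,403),(317,338)]),z,s)
  print("U",e[:,:2].round(4).tolist(),"mid back",((e[0]+e[1])/2)[:2],"mid front",((e[2]+e[3])/2)[:2],ang(e[0],e[3]),ang(e[1],e[2]),"w",np.linalg.norm(e[0]-e[1]))
e=onz(f,q([(206,236),(490,494)]),.044,s);print("foot front corners",e[:,:2],"mid",e.mean(0),np.linalg.norm(e[0]-e[1]))
# slot edges on plate top: left edge line, right edge
e=onz(f,q([(290,325),(130,510)]),.034,s);r=onz(f,q([(385,392),(292,482)]),.034,s);print("slotL",e[:,:2],ang(*e),"R",r[:,:2],ang(*r))
z=s["eef_pos"][2]+.0346
hs=cv2.cvtColor(f["color"],cv2.COLOR_RGB2HSV)[295:345,295:355]
n,l,st,ce=cv2.connectedComponentsWithStats((hs[...,2]<50).astype(np.uint8))
for i in range(1,n):
    if 80<st[i,4]<180 and st[i,3]<30:
        pts=np.argwhere(l==i)[:,::-1]+[295,295]; P=onz(f,pts,z,s)[:,:2];C=P.mean(0)
        w,V=np.linalg.eigh(np.cov((P-C).T)); v=V[:,1];a=np.degrees(np.arctan2(v[1],v[0]));print(C,"groove",a,"tcp",s["eef_pos"])
h=onz(f,q([(247,455)]),s["eef_pos"][2]-.0334,s);print("head corner",h)
E
```

```text
0.045 pad [[0.6191, -0.0079], [0.5737, -0.0103], [0.5718, 0.0211], [0.6169, 0.0242]] mid back [ 0.59641151 -0.00909443] mid front [0.59432509 0.02264715] ang 93.93738930513382 93.58075756055717 w 0.045436362147793855 l 0.03210374527337949
U [[0.6028, 0.0034], [0.5901, 0.0018], [0.5873, 0.0218], [0.6022, 0.0235]] mid back [0.59643907 0.00258558] mid front [0.59475776 0.0226264 ] 91.80988024877439 97.76116773904879 w 0.012851003241782314
0.048 pad [[0.6195, -0.0078], [0.5747, -0.0103], [0.5728, 0.0208], [0.6173, 0.0238]] mid back [ 0.5971047  -0.00904789] mid front [0.59504564 0.02227758] ang 93.93738930513393 93.580757560557 w 0.04484073212329648 l 0.03168289391821503
U [[0.6034, 0.0033], [0.5908, 0.0017], [0.5882, 0.0214], [0.6028, 0.0231]] mid back [0.5971319  0.00247901] mid front [0.59547264 0.02225711] 91.80988024877433 97.76116773904903 w 0.012682538095941083
foot front corners [[0.6231287  0.02461716]
 [0.56775491 0.02162851]] mid [0.5954418  0.02312284 0.044     ] 0.05545438419813814
slotL [[0.60408218 0.02635228]
 [0.60033388 0.06342814]] 95.77288325245858 R [[0.58694547 0.02331831]
 [0.58643251 0.04282545]] 91.50631222820375
[0.59587792 0.04848828] groove 93.26885576259505 tcp [0.59519317 0.04877143 0.1099898 ]
head corner [[0.60399145 0.03577899 0.0765898 ]]
```

send_rows(
  series=[
    [[10,1,2.4],0,1],
    [[10,0,0.5],0,1],
    [[5,0,0],0,1],
    [[0,0,0],0,1],
  ],
)

```text
t: 12.55
eef_pos: [0.5947, 0.0499, 0.0875]
eef_rot: [-1.765, 0.71, 1.759]
wrist_force: [-0.8, 1.0, -1.3]
opening: 0.0264
```

```bash
python3 st.py .5932 .05 .0561
```

```text
t 12.55 pos [0.5947 0.0499 0.0875] psi 225.5 tilt [0.0072 0.0092] bolt ax [-0.0014  0.0079] F [-0.8  1.  -1.3] M [-0.066  0.003 -0.002] op 0.0264 j [-0.141  0.097 -0.132  1.336  0.01  -2.506]
shift [31.4  1.3  1.1]
```

send_rows(
  series=[
    [[2,1.3,1.1],0,1],
    [[2,0.4,0.4],0,1],
    [[0,0,0],0,1],
  ],
)

```text
t: 12.85
eef_pos: [0.5924, 0.0497, 0.0835]
eef_rot: [-1.765, 0.71, 1.759]
wrist_force: [-0.3, 0.3, -1.7]
opening: 0.0263
```

```bash
python3 st.py .5932 .05 .0561
```

```text
t 12.85 pos [0.5924 0.0497 0.0835] psi 225.5 tilt [0.0075 0.0092] bolt ax [-0.0017  0.008 ] F [-0.3  0.3 -1.7] M [-0.02  -0.012 -0.   ] op 0.0263 j [-0.142  0.092 -0.145  1.328  0.01  -2.507]
shift [27.4 -0.4 -0.4]
```

send_rows(
  series=[
    [[4,-0.4,-0.4],0,1],
    [[5,0,0],0,1],
    [[5,0,0],0,1],
    [[0,0,0],0,1],
  ],
)

```text
t: 13.25
eef_pos: [0.5932, 0.0498, 0.0685]
eef_rot: [-1.766, 0.71, 1.759]
wrist_force: [-0.5, 0.7, -2.2]
opening: 0.0267
```

```bash
python3 st.py .5932 .05 .0561
```

```text
t 13.25 pos [0.5932 0.0498 0.0685] psi 225.51 tilt [0.0076 0.0091] bolt ax [-0.0018  0.0081] F [-0.5  0.7 -2.2] M [ 0.063  0.017 -0.044] op 0.0267 j [-0.141  0.101 -0.163  1.301  0.01  -2.506]
shift [12.4  0.   0.1]
```

send_rows(
  series=[
    [[4,0,0],0,1],
    [[4,0,0],0,1],
    [[4,0,0],0,1],
    [[0.4,0,0],0,1],
    [[0,0,0],0,1],
  ],
)

```text
t: 13.75
eef_pos: [0.5932, 0.05, 0.0546]
eef_rot: [-1.765, 0.71, 1.759]
wrist_force: [0.3, -0.2, -2.9]
opening: 0.0265
```

```bash
python3 st.py .596 .0083 .0561;  python3 - <<'E'
from h import *
from cell import arm
f=arm.grab_frame("wrist")
crop(f,240,140,180,150,4,"in1.png")
E
```

```text
t 13.75 pos [0.5932 0.05   0.0546] psi 225.51 tilt [0.0073 0.0092] bolt ax [-0.0015  0.0079] F [ 0.3 -0.2 -2.9] M [-0.035 -0.035  0.031] op 0.0265 j [-0.141  0.11  -0.179  1.276  0.01  -2.506]
shift [ -1.8  27.8 -31.3]
```

View pics/in1.png

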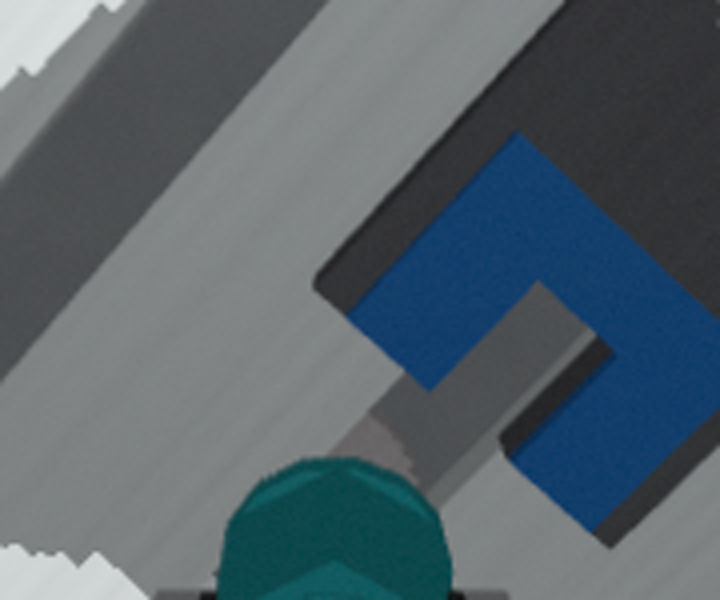

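send_rows(
  series=[
    [[-1.7,0,0],0,1],
    [[0,0,0],0,1],
  ],
)

```text
t: 14.0
eef_pos: [0.5933, 0.0499, 0.0568]
eef_rot: [-1.766, 0.71, 1.759]
wrist_force: [-0.4, 0.2, -0.8]
opening: 0.0268
```

```bash
python3 st.py .596 .0083 .0564
```

```text
t 14.0 pos [0.5933 0.0499 0.0568] psi 225.5 tilt [0.0077 0.0091] bolt ax [-0.0019  0.008 ] F [-0.4  0.2 -0.8] M [-0.047  0.002 -0.037] op 0.0268 j [-0.141  0.108 -0.177  1.28   0.01  -2.506]
shift [  0.   27.8 -31.1]
```

send_rows(
  series=[
    [[0,3.3,-3.7],0,1],
    [[0,3.3,-3.7],0,1],
    [[0,3.3,-3.7],0,1],
    [[0,3.3,-3.7],0,1],
    [[0,0,0],0,1],
  ],
)

```text
t: 14.5
eef_pos: [0.5952, 0.0279, 0.0572]
eef_rot: [-1.766, 0.71, 1.757]
wrist_force: [0.3, 0.3, -1.7]
opening: 0.0264
```

```bash
python3 st.py .596 .0083 .0564
```

```text
t 14.5 pos [0.5952 0.0279 0.0572] psi 225.49 tilt [0.0087 0.0088] bolt ax [-0.0029  0.0084] F [ 0.3  0.3 -1.7] M [ 0.011 -0.007  0.001] op 0.0264 j [-0.178  0.108 -0.176  1.28   0.01  -2.543]
shift [  0.6  13.5 -14.3]
```

send_rows(
  series=[
    [[0.5,3.3,-3.5],0,1],
    [[0.3,3.3,-3.5],0,1],
    [[0,3,-3.2],0,1],
    [[0,0,0],0,1],
  ],
)

```text
t: 14.9
eef_pos: [0.5957, 0.0125, 0.0561]
eef_rot: [-1.766, 0.71, 1.758]
wrist_force: [-0.3, 0.1, -1.8]
opening: 0.0265
```

```bash
python3 st.py .596 .0083 .0564
```

```text
t 14.9 pos [0.5957 0.0125 0.0561] psi 225.47 tilt [0.0084 0.0088] bolt ax [-0.0026  0.0083] F [-0.3  0.1 -1.8] M [-0.023 -0.033 -0.054] op 0.0265 j [-0.204  0.11  -0.177  1.278  0.01  -2.568]
shift [-0.4  2.8 -3.2]
```

send_rows(
  series=[
    [[-0.3,1.2,-1.3],0,1],
    [[0,0.8,-0.9],0,1],
  ],
)

```text
t: 15.1
eef_pos: [0.5959, 0.0094, 0.0564]
eef_rot: [-1.766, 0.71, 1.758]
wrist_force: [0.3, 0.3, -1.0]
opening: 0.0264
```

send_rows(
  series=[
    [[0,0.8,-0.9],0,1],
  ],
)

```text
t: 15.2
eef_pos: [0.5961, 0.0085, 0.0564]
eef_rot: [-1.766, 0.709, 1.757]
wrist_force: [1.4, 3.3, -2.0]
opening: 0.0265
```

```bash
python3 st.py .596 .0083 .0564
```

```text
t 15.2 pos [0.5961 0.0085 0.0564] psi 225.49 tilt [0.0088 0.0097] bolt ax [-0.0029  0.0075] F [ 1.4  3.3 -2. ] M [ 0.864 -0.226  0.059] op 0.0265 j [-0.211  0.11  -0.175  1.279  0.011 -2.576]
shift [ 0.   0.2 -0.1]
```

send_rows(
  series=[
    [[0,0,0],0.05,1],
    [[0,0,0],0.05,1],
    [[0,0,0],0.05,1],
  ],
)

```text
t: 15.5
eef_pos: [0.5962, 0.0091, 0.0564]
eef_rot: [-1.662, 0.82, 1.656]
wrist_force: [-0.3, 0.3, -0.4]
opening: 0.0266
```

```bash
python3 st.py .596 .0085 .0564
```

```text
t 15.5 pos [0.5962 0.0091 0.0564] psi 216.68 tilt [0.0091 0.0108] bolt ax [-0.0007  0.0053] F [-0.3  0.3 -0.4] M [-0.006 -0.005  0.032] op 0.0266 j [-0.211  0.11  -0.175  1.279  0.012 -2.422]
shift [ 0.   0.5 -0.4]
```

send_rows(
  series=[
    [[0,0.4,-0.5],0.08,1],
    [[0,0,0],0.08,1],
    [[0,0,0],0.08,1],
    [[0,0,0],0.08,1],
    [[0,0,0],0.08,1],
    [[0,0,0],0,1],
  ],
)

```text
t: 16.1
eef_pos: [0.5963, 0.0092, 0.0565]
eef_rot: [-1.37, 1.079, 1.369]
wrist_force: [0.4, -0.6, -0.9]
opening: 0.0263
```

```bash
python3 st.py .596 .0085 .0564
```

```text
t 16.1 pos [0.5963 0.0092 0.0565] psi 192.85 tilt [0.0094 0.0113] bolt ax [0.0048 0.0001] F [ 0.4 -0.6 -0.9] M [-0.045  0.003 -0.062] op 0.0263 j [-0.211  0.11  -0.175  1.279  0.013 -2.006]
shift [ 0.1  0.5 -0.6]
```

send_rows(
  series=[
    [[0,0.5,-0.6],0.1,1],
    [[0,0,0],0.1,1],
    [[0,0,0],0.1,1],
    [[0,0,0],0.1,1],
    [[0,0,0],0.1,1],
    [[0,0,0],0.1,1],
    [[0,0,0],0.1,1],
    [[0,0,0],0.1,1],
    [[0,0,0],0.1,1],
    [[0,0,0],0,1],
  ],
)

```text
t: 17.1
eef_pos: [0.596, 0.0089, 0.0566]
eef_rot: [-0.686, 1.444, 0.696]
wrist_force: [0.4, -0.1, -1.5]
opening: 0.0263
```

```bash
python3 st.py .596 .0085 .0564
```

```text
t 17.1 pos [0.596  0.0089 0.0566] psi 140.79 tilt [0.0096 0.0113] bolt ax [ 0.008  -0.0155] F [ 0.4 -0.1 -1.5] M [-0.075  0.04  -0.06 ] op 0.0263 j [-0.212  0.109 -0.176  1.279  0.013 -1.098]
shift [ 0.2 -0.2 -0.4]
```

send_rows(
  series=[
    [[0,0,-0.4],0.05,1],
    [[0,0,0],0.05,1],
    [[0,0,0],0.05,1],
    [[0,0,0],0.05,1],
    [[0,0,0],0.05,1],
    [[0,0,0],0.05,1],
  ],
)

```text
t: 17.7
eef_pos: [0.5956, 0.0088, 0.0565]
eef_rot: [-0.468, 1.506, 0.481]
wrist_force: [0.4, -0.4, -2.3]
opening: 0.0267
```

```bash
python3 st.py .596 .0085 .0564
```

```text
t 17.7 pos [0.5956 0.0088 0.0565] psi 124.77 tilt [0.0092 0.0113] bolt ax [ 0.0066 -0.0202] F [ 0.4 -0.4 -2.3] M [-0.082 -0.023  0.069] op 0.0267 j [-0.212  0.108 -0.177  1.279  0.013 -0.819]
shift [ 0.1 -0.5  0.2]
```

```bash
cat > gr.py <<'E'
from h import *
from cell import arm
s=arm.state();f=arm.grab_frame("wrist")
z=s["eef_pos"][2]+.0346
hs=cv2.cvtColor(f["color"],cv2.COLOR_RGB2HSV)[295:345,295:355]
n,l,st,ce=cv2.connectedComponentsWithStats((hs[...,2]<50).astype(np.uint8))
for i in range(1,n):
    if 60<st[i,4]<200 and st[i,3]<32 and st[i,2]<32:
        pts=np.argwhere(l==i)[:,::-1]+[295,295]; P=onz(f,pts,z,s)[:,:2];C=P.mean(0)
        w,V=np.linalg.eigh(np.cov((P-C).T)); v=V[:,1];a=np.degrees(np.arctan2(v[1],v[0]));p=np.degrees(psi(s));print(st[i],C,"groove",a%180,"psi",p%360,"rel",(a-p)%180,np.sqrt(w))
import time;cv2.imwrite("pics/gr%d.png"%int(s["t"]*10),f["color"][:,:,::-1]);crop(f,240,180,160,180,4,"grc%d.png"%int(s["t"]*10))
E
python3 gr.py
```

```text
[ 18  14  20  21 139] [0.59633927 0.00847276] groove 175.7825029632699 psi 124.76598568959288 rel 51.016517273677024 [0.00077868 0.00325591]
```

send_rows(
  series=[
    [[0.13,0,0.2],0.08,1],
    [[0.13,0,0],0.08,1],
    [[0.13,0,0],0.08,1],
    [[0.13,0,0],0.08,1],
    [[0.13,0,0],0.08,1],
    [[0.13,0,0],0.08,1],
  ],
)

```text
t: 18.35
eef_pos: [0.5955, 0.0086, 0.0558]
eef_rot: [-0.1, 1.559, 0.115]
wrist_force: [-0.4, -0.7, -1.3]
opening: 0.0266
```

```bash
python3 st.py .596 .0085 .0556; python3 gr.py
```

```text
t 18.35 pos [0.5955 0.0086 0.0558] psi 97.88 tilt [0.0087 0.0102] bolt ax [ 0.0013 -0.0253] F [-0.4 -0.7 -1.3] M [-0.092  0.106  0.052] op 0.0266 j [-0.212  0.109 -0.178  1.278  0.012 -0.349]
shift [ 0.2 -0.1  0.4]
[ 22  14  12  24 140] [0.59683121 0.00824841] groove 175.19888019031092 psi 97.87724651935994 rel 77.32163367095097 [0.00077992 0.00330351]
```

send_rows(
  series=[
    [[0,0,0.3],0.08,1],
    [[0,0,0],0.08,1],
    [[0,0,0],0.08,1],
    [[0,0,0],0.08,1],
  ],
)

```text
t: 18.8
eef_pos: [0.5953, 0.0085, 0.0553]
eef_rot: [0.146, 1.56, -0.129]
wrist_force: [-0.0, -0.7, -0.9]
opening: 0.0264
```

```bash
cat > av.py <<'E'
from h import *
from cell import arm
import st
F=[];M=[]
for i in range(6):
    s=arm.state();F.append(s["wrist_force"]);M.append(s["ft_torque"]);arm.grab_frame("top") if i<5 else 0
print("avg F",np.mean(F,0).round(2),"M",np.mean(M,0).round(3),"sdMz",np.std(np.array(M)[:,2]).round(3))
s=st.rep((.596,.0085,s["eef_pos"][2]))
print("past stop rad",round(np.radians((127.4-np.degrees(psi(s))+60)%360-60),3))
E
python3 av.py
```

```text
avg F [ 0.05 -0.32 -1.66] M [-0.126  0.06   0.012] sdMz 0.049
t 19.05 pos [0.5953 0.0085 0.0554] psi 80.06 tilt [0.0075 0.0098] bolt ax [-0.0025 -0.0272] F [-0.5 -0.2 -1.8] M [-0.108  0.1    0.033] op 0.0264 j [-0.211  0.11  -0.177  1.278  0.011 -0.038]
shift [0.  0.1 0.7]
past stop rad 0.826
```

send_rows(
  series=[
    [[-0.1,0,0.4],0.08,1],
    [[-0.1,0,0],0.08,1],
    [[-0.1,0,0],0.08,1],
    [[-0.1,0,0],0.08,1],
  ],
)

```text
t: 19.45
eef_pos: [0.5949, 0.0084, 0.055]
eef_rot: [0.393, 1.533, -0.375]
wrist_force: [0.8, -0.3, -2.5]
opening: 0.0267
```

```bash
python3 av.py
```

```text
avg F [ 0.31 -0.6  -2.69] M [-0.147  0.083  0.027] sdMz 0.03
t 19.7 pos [0.5949 0.0085 0.055 ] psi 62.11 tilt [0.0057 0.0098] bolt ax [-0.0064 -0.0279] F [ 0.  -1.4 -3.2] M [-0.201  0.113 -0.01 ] op 0.0263 j [-0.211  0.112 -0.176  1.279  0.011  0.275]
shift [0.  0.5 0.9]
past stop rad 1.14
```

send_rows(
  series=[
    [[0,0.5,0.9],0.06,1],
    [[0,0,0.2],0.06,1],
    [[0,0,0],0.06,1],
  ],
)

```text
t: 20.0
eef_pos: [0.5954, 0.0084, 0.055]
eef_rot: [0.528, 1.507, -0.511]
wrist_force: [-0.6, -0.4, -1.8]
opening: 0.0262
```

```bash
python3 av.py
```

```text
avg F [-1.69 -0.06 -1.62] M [-0.028  0.432  0.035] sdMz 0.038
t 20.25 pos [0.5954 0.0084 0.055 ] psi 52.1 tilt [0.0041 0.0098] bolt ax [-0.0079 -0.0275] F [-1.5  0.5 -1.3] M [0.009 0.558 0.051] op 0.0267 j [-0.211  0.115 -0.173  1.281  0.01   0.45 ]
shift [0.  0.5 0.5]
past stop rad 1.314
```

send_rows(
  series=[
    [[0,0,0],0.06,1],
    [[0,0,0],0.06,1],
    [[0,0,0],0.06,1],
  ],
)

```text
t: 20.55
eef_pos: [0.5952, 0.0085, 0.0549]
eef_rot: [0.665, 1.47, -0.648]
wrist_force: [-1.8, 0.1, -1.6]
opening: 0.0267
```

```bash
python3 av.py
```

```text
avg F [-1.74  0.17 -1.28] M [-0.073  0.515  0.022] sdMz 0.048
t 20.8 pos [0.5952 0.0085 0.0549] psi 42.02 tilt [0.0038 0.0099] bolt ax [-0.0106 -0.0266] F [-1.9  0.5 -0.9] M [-0.087  0.551 -0.042] op 0.0267 j [-0.211  0.115 -0.173  1.281  0.01   0.626]
shift [0.  0.6 0.6]
past stop rad 1.49
```

send_rows(
  series=[
    [[0.1,0,0],0.06,1],
    [[0.1,0,0],0.06,1],
    [[0.1,0,0],0.06,1],
  ],
)

```text
t: 21.1
eef_pos: [0.5952, 0.0086, 0.0549]
eef_rot: [0.801, 1.423, -0.783]
wrist_force: [-1.3, 0.7, -0.9]
opening: 0.0259
```

```bash
python3 av.py
```

```text
avg F [-2.44  0.58 -0.31] M [0.029 0.756 0.055] sdMz 0.029
t 21.35 pos [0.5951 0.0086 0.0549] psi 31.92 tilt [0.0038 0.0099] bolt ax [-0.0135 -0.0252] F [-2.8  0.3 -0.1] M [0.045 0.842 0.022] op 0.0265 j [-0.211  0.115 -0.173  1.281  0.01   0.803]
shift [0.  0.7 0.5]
past stop rad 1.666
```

send_rows(
  series=[
    [[0.1,0,0],0.06,1],
    [[0.1,0,0],0.06,1],
    [[0.1,0,0],0.06,1],
  ],
)

```text
t: 21.65
eef_pos: [0.595, 0.0089, 0.0548]
eef_rot: [0.935, 1.367, -0.918]
wrist_force: [-2.8, 1.5, 0.7]
opening: 0.0266
```

```bash
python3 av.py
```

```text
avg F [-3.18  1.58  0.8 ] M [0.184 0.911 0.047] sdMz 0.038
t 21.9 pos [0.595  0.0089 0.0548] psi 21.82 tilt [0.0036 0.0103] bolt ax [-0.0158 -0.0237] F [-3.7  1.4  2. ] M [0.279 0.996 0.004] op 0.0265 j [-0.211  0.115 -0.173  1.281  0.011  0.979]
shift [-0.   0.8  0.7]
past stop rad 1.843
```

send_rows(
  series=[
    [[0,0,0],0.05,1],
    [[0,0,0],0.05,1],
    [[0,0,0],0.05,1],
  ],
)

```text
t: 22.2
eef_pos: [0.595, 0.0092, 0.0547]
eef_rot: [1.046, 1.314, -1.028]
wrist_force: [-2.3, 1.3, 0.1]
opening: 0.0266
```

```bash
python3 av.py; python3 gr.py
```

```text
avg F [-2.43  2.   -0.24] M [0.302 0.895 0.07 ] sdMz 0.059
t 22.45 pos [0.5949 0.0092 0.0547] psi 13.45 tilt [0.0035 0.0108] bolt ax [-0.0175 -0.0223] F [-1.8  3.1 -0.8] M [0.353 0.864 0.025] op 0.0266 j [-0.21   0.115 -0.173  1.281  0.011  1.126]
shift [-0.   0.9  0.9]
past stop rad 1.989
[ 15  21  27  14 158] [0.59605176 0.00701151] groove 174.439936338858 psi 13.447794599541123 rel 160.99214173931688 [0.0008548  0.00337664]
```

send_rows(
  series=[
    [[0,0,0],0.05,1],
    [[0,0,0],0.05,1],
    [[0,0,0],0.05,1],
  ],
)

```text
t: 22.8
eef_pos: [0.595, 0.0094, 0.0546]
eef_rot: [1.157, 1.253, -1.139]
wrist_force: [-3.4, 1.8, 0.3]
opening: 0.0264
```

```bash
python3 av.py
```

```text
avg F [-2.51  2.53  0.26] M [0.425 0.891 0.09 ] sdMz 0.06
t 23.05 pos [0.5949 0.0094 0.0546] psi 4.97 tilt [0.0035 0.0112] bolt ax [-0.0191 -0.0205] F [-1.9  4.1  0.1] M [0.49  0.876 0.051] op 0.0264 j [-0.21   0.115 -0.173  1.281  0.012  1.274]
shift [-0.  1.  1.]
past stop rad 2.137
```

send_rows(
  series=[
    [[0,0,0],0.05,1],
    [[0,0,0],0.05,1],
    [[0,0,0],0.05,1],
  ],
)

```text
t: 23.35
eef_pos: [0.595, 0.0096, 0.0546]
eef_rot: [1.265, 1.185, -1.247]
wrist_force: [-2.5, 3.2, 0.4]
opening: 0.0262
```

```bash
python3 av.py
```

```text
avg F [-2.31  2.93  0.32] M [0.511 0.847 0.11 ] sdMz 0.049
t 23.6 pos [0.595  0.0097 0.0546] psi 356.55 tilt [0.0037 0.0116] bolt ax [-0.0204 -0.0185] F [-3.1  3.2 -0.7] M [0.579 0.828 0.065] op 0.0263 j [-0.21   0.115 -0.173  1.281  0.012  1.421]
shift [-0.   1.1  1.1]
past stop rad 2.284
```

```bash
sed -i 's/^print("avg F"/print("Mz samples",np.array(M)[:,2].round(3));print("avg F"/; s/range(6)/range(4)/; s/i<5/i<3/' av.py
```

send_rows(
  series=[
    [[0,0,0],0.05,1],
    [[0,0,0],0.05,1],
  ],
)

```text
t: 23.8
eef_pos: [0.595, 0.0098, 0.0546]
eef_rot: [1.336, 1.137, -1.318]
wrist_force: [-2.5, 2.5, -0.2]
opening: 0.0261
```

```bash
python3 av.py
```

```text
Mz samples [ 0.248  0.218  0.113 -0.027]
avg F [-2.2   2.76 -0.17] M [0.572 0.852 0.138] sdMz 0.108
t 23.95 pos [0.595  0.0098 0.0546] psi 351.01 tilt [0.0038 0.0119] bolt ax [-0.0211 -0.0171] F [-1.8  3.  -0.1] M [ 0.567  0.862 -0.027] op 0.0266 j [-0.21   0.115 -0.173  1.281  0.012  1.518]
shift [-0.   1.2  1.1]
past stop rad 2.38
```

send_rows(
  series=[
    [[0,0,0],0,0.4],
    [[0,0,0],0,0.4],
    [[0,0,0],0,0.4],
    [[0,0,0],0,0.4],
    [[0,0,0],0,0.4],
  ],
)

```text
t: 24.45
eef_pos: [0.5977, 0.0079, 0.0561]
eef_rot: [1.333, 1.133, -1.311]
wrist_force: [0.8, -0.0, 0.9]
opening: 0.0511
```

```bash
python3 av.py; python3 gr.py
```

```text
Mz samples [0.008 0.01  0.011 0.059]
avg F [ 0.68 -0.29  0.62] M [ 0.011 -0.019  0.022] sdMz 0.021
t 24.6 pos [0.5975 0.008  0.056 ] psi 351.19 tilt [0.0088 0.009 ] bolt ax [-0.0261 -0.0142] F [ 0.1 -0.5  0.5] M [ 0.028 -0.082  0.059] op 0.0511 j [-0.211  0.114 -0.172  1.278  0.011  1.513]
shift [-0.  -1.6 -0.3]
past stop rad 2.377
[ 10  20  26   7 147] [0.59563084 0.0083723 ] groove 173.70053479296578 psi 351.18508440562493 rel 2.5154503873408203 [0.00080621 0.00328252]
```

```bash
ls pics | grep gr
```

```text
gr177.png
gr183.png
gr224.png
gr246.png
grc177.png
grc183.png
grc224.png
grc246.png
```

View pics/gr246.png

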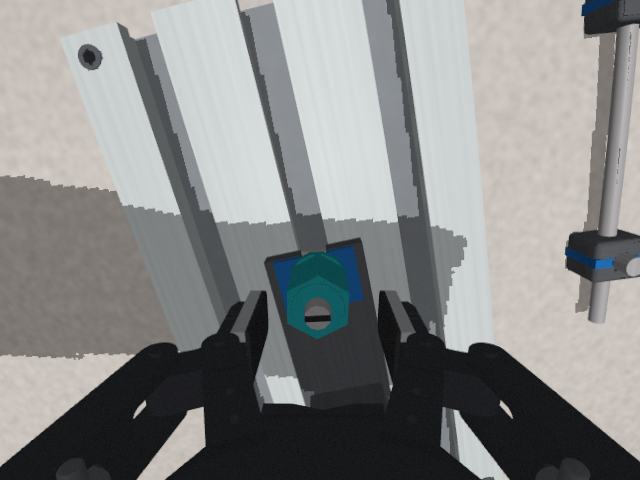

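send_rows(
  series=[
    [[0.3,-1.8,-0.4],0,0.4],
    [[0,0,0],0,0.4],
  ],
)

```text
t: 24.85
eef_pos: [0.5955, 0.0088, 0.0555]
eef_rot: [1.333, 1.134, -1.311]
wrist_force: [0.3, 0.4, -0.8]
opening: 0.0511
```

send_rows(
  series=[
    [[0,0,0],0,1],
    [[0,0,0],0,1],
    [[0,0,0],0,1],
    [[0,0,0],0,1],
    [[0,0,0],0,1],
  ],
)

```text
t: 25.35
eef_pos: [0.5952, 0.0089, 0.0557]
eef_rot: [1.332, 1.134, -1.312]
wrist_force: [-0.8, -0.6, 0.7]
opening: 0.0265
```

```bash
python3 av.py
```

```text
Mz samples [-0.116 -0.079 -0.137 -0.074]
avg F [-0.99  0.16  1.14] M [ 0.027  0.145 -0.101] sdMz 0.026
t 25.5 pos [0.5952 0.0089 0.0557] psi 351.18 tilt [0.008  0.0091] bolt ax [-0.0254 -0.0144] F [-0.9  0.   2.3] M [ 0.023  0.116 -0.074] op 0.0265 j [-0.21   0.109 -0.178  1.278  0.011  1.514]
shift [0.  0.9 0.2]
past stop rad 2.377
```

send_rows(
  series=[
    [[0,0,0],0.03,1],
  ],
)

```text
t: 25.6
eef_pos: [0.5952, 0.0089, 0.0557]
eef_rot: [1.354, 1.119, -1.333]
wrist_force: [-0.8, -0.2, 1.9]
opening: 0.0263
```

```bash
python3 av.py
```

```text
Mz samples [0.399 0.347 0.228 0.232]
avg F [-0.28  0.68  0.87] M [0.058 0.144 0.301] sdMz 0.074
t 25.75 pos [0.5952 0.0089 0.0557] psi 349.51 tilt [0.008  0.0091] bolt ax [-0.0255 -0.0139] F [-0.3  0.9  0.1] M [0.065 0.07  0.232] op 0.0264 j [-0.21   0.109 -0.178  1.278  0.011  1.543]
shift [0.  0.9 0.3]
past stop rad 2.407
```

```bash
python3 gr.py
```

```text
[ 15  21  26   8 146] [0.59562902 0.00835386] groove 174.71414362628516 psi 349.5148809354574 rel 5.199262690827709 [0.00080425 0.00327564]
```

send_rows(
  series=[
    [[0,0,0],-0.05,1],
    [[0,0,0],-0.05,1],
  ],
)

```text
t: 26.0
eef_pos: [0.5952, 0.009, 0.0557]
eef_rot: [1.279, 1.172, -1.257]
wrist_force: [0.0, 1.6, 1.1]
opening: 0.0265
```

```bash
python3 av.py; python3 gr.py
```

```text
Mz samples [-0.188 -0.184 -0.008 -0.002]
avg F [-0.26  1.03  0.79] M [ 0.134  0.092 -0.096] sdMz 0.091
t 26.15 pos [0.5952 0.009  0.0557] psi 355.26 tilt [0.0081 0.0094] bolt ax [-0.025  -0.0159] F [-0.6  1.2  0.2] M [ 0.134  0.039 -0.002] op 0.0264 j [-0.21   0.109 -0.178  1.278  0.011  1.443]
shift [0.  0.8 0.5]
past stop rad 2.306
[ 15  22  26   6 156] [0.59562099 0.00842613] groove 174.96590338625722 psi 355.25658166733683 rel 179.70932171892042 [0.00084056 0.00328311]
```

send_rows(
  series=[
    [[0,0,0],-0.05,1],
    [[0,0,0],-0.05,1],
    [[0,0,0],-0.05,1],
  ],
)

```text
t: 26.5
eef_pos: [0.5953, 0.009, 0.0557]
eef_rot: [1.17, 1.241, -1.149]
wrist_force: [-0.8, -0.1, 0.9]
opening: 0.0263
```

```bash
python3 av.py; python3 gr.py
```

```text
Mz samples [-0.139 -0.103  0.032  0.022]
avg F [-0.41  0.34  0.74] M [ 0.096  0.105 -0.047] sdMz 0.075
t 26.65 pos [0.5953 0.009  0.0557] psi 3.7 tilt [0.0083 0.0095] bolt ax [-0.0241 -0.0184] F [-0.3  0.2  0.9] M [0.095 0.129 0.022] op 0.0266 j [-0.21   0.109 -0.178  1.278  0.011  1.296]
shift [0.  0.7 0.6]
past stop rad 2.159
[ 15  20  26   9 146] [0.59578713 0.00853313] groove 174.07355657955034 psi 3.7016221852354 rel 170.37193439431493 [0.00079488 0.00327404]
```

send_rows(
  series=[
    [[0,0,0],0.03,1],
  ],
)

```text
t: 26.8
eef_pos: [0.5953, 0.009, 0.0557]
eef_rot: [1.196, 1.225, -1.174]
wrist_force: [-0.5, -0.3, 1.3]
opening: 0.0265
```

```bash
python3 av.py; python3 gr.py
```

```text
Mz samples [0.224 0.221 0.143 0.139]
avg F [-0.45  0.2   0.69] M [0.073 0.101 0.182] sdMz 0.041
t 26.95 pos [0.5953 0.0091 0.0557] psi 1.95 tilt [0.0083 0.0094] bolt ax [-0.0243 -0.0178] F [-0.6  0.7 -0. ] M [0.074 0.12  0.139] op 0.0263 j [-0.21   0.109 -0.178  1.278  0.011  1.326]
shift [0.  0.7 0.6]
past stop rad 2.19
[ 15  20  27   9 150] [0.59586533 0.00853075] groove 174.13690867215698 psi 1.9483935985033745 rel 172.1885150736536 [0.00081327 0.00331064]
```

send_rows(
  series=[
    [[0,0,0],0,0.4],
    [[0,0,0],0,0.4],
    [[0,0,0],0,0.4],
    [[0,0,0],0,0.4],
    [[-10,0,0],0,0.4],
    [[-20,0,0],0,0.4],
    [[-30,0,0],0,0.4],
    [[-30,0,0],0,0.4],
    [[0,0,0],0,0.4],
  ],
)

```text
t: 27.9
eef_pos: [0.5939, 0.008, 0.1508]
eef_rot: [1.194, 1.226, -1.174]
wrist_force: [1.1, -0.1, 0.7]
opening: 0.051
```

```bash
python3 st.py; python3 - <<'E'
from h import *
from cell import arm
s=arm.state();f=arm.grab_frame("wrist")
cv2.imwrite("pics/fin.png",f["color"][:,:,::-1])
g=arm.grab_frame("scene");crop(g,180,140,240,170,3,"finscene.png")
E
```

```text
t 27.9 pos [0.5939 0.008  0.1508] psi 1.95 tilt [0.0076 0.0092] bolt ax [-0.0236 -0.0176] F [ 1.1 -0.1  0.7] M [ 0.026 -0.025  0.018] op 0.051 j [-0.212  0.072 -0.043  1.45   0.011  1.324]
```

View pics/fin.png

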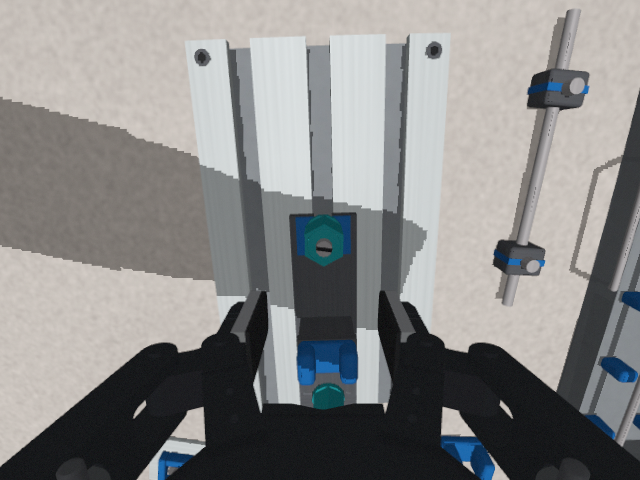

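View pics/finscene.png

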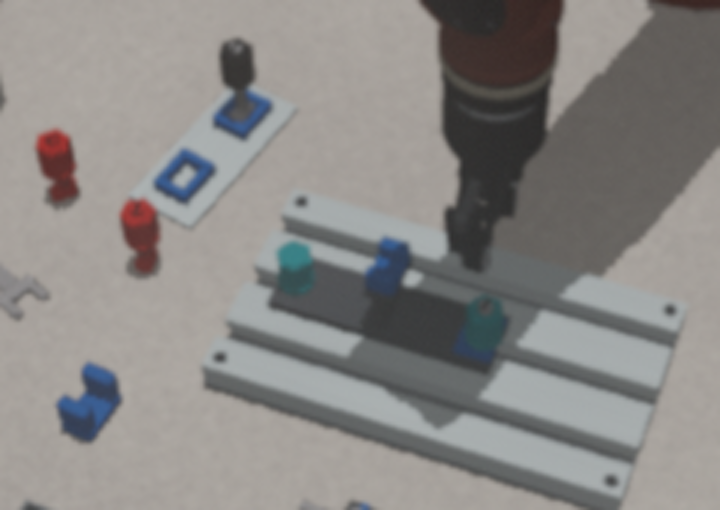

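The bolt stands in the lug with its groove across the slot. The spare, the reds and the other things haven't moved. I'll do one numeric check and then hand in.

```bash
python3 - <<'E'
from h import *
from cell import arm
s=arm.state();f=arm.grab_frame("wrist")
hs=cv2.cvtColor(f["color"],cv2.COLOR_RGB2HSV)[205:275,290:360]
t=cv2.inRange(hs,(82,90,30),(98,255,255))
m=(((hs[...,2]<60)|(hs[...,1]<60))).astype(np.uint8)
n,l,st,ce=cv2.connectedComponentsWithStats(m)
for i in range(1,n):
    x,y,w,h,a=st[i]
    if 60<a<500 and 8<w<35 and 8<h<35: print("shank disc",st[i],onz(f,[(x+(w-1)/2+290,y+(h-1)/2+205)],.092,s))
g=cv2.connectedComponentsWithStats((hs[...,2]<50).astype(np.uint8))
for i in range(1,g[0]):
    if 15<g[2][i,4]<200:
        P=onz(f,np.argwhere(g[1]==i)[:,::-1]+[290,205],.092,s)[:,:2];C=P.mean(0);w,V=np.linalg.eigh(np.cov((P-C).T));v=V[:,1]
        print("groove",g[2][i],C,np.degrees(np.arctan2(v[1],v[0]))%180,np.sqrt(w))
crop(f,270,190,110,100,6,"finc.png")
E
```

```text
shank disc [ 28  36  17  18 245] [[0.59562064 0.01101901 0.092     ]]
groove [ 2 11 24  2 43] [0.58045824 0.03367512] 2.724616581711217 [0.00033671 0.00438144]
groove [45 10 24  2 41] [0.60762971 0.0353521 ] 2.841057188964953 [0.00033209 0.00450012]
groove [29 44 16  6 53] [0.59598846 0.00955997] 174.70089747405524 [0.00069711 0.00322751]
```

View pics/finc.png

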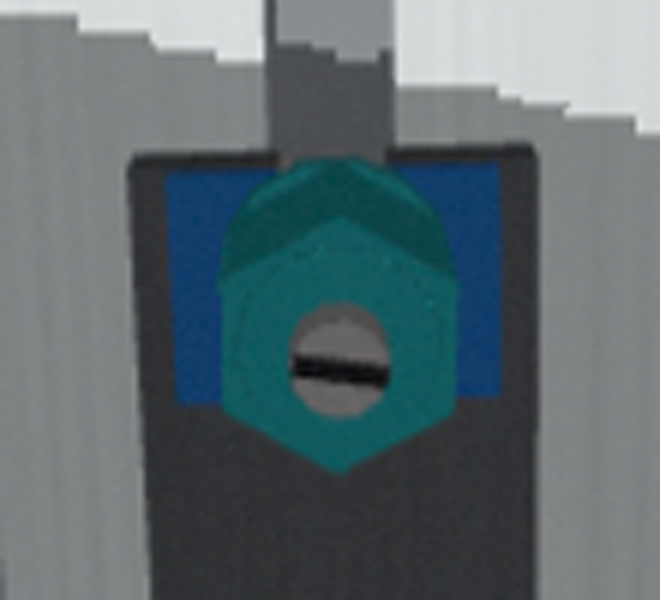

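```bash
python3 - <<'E'
from cell import arm
print(arm.sign_off())
E
```

```text
the job is handed in; nothing more can be done
None
```

The second hold-down bolt is fitted and handed in at about 28 s, but I only have an estimate of how tight it is. I lifted the teal-nut T-bolt from its holder and dropped it lengthways into the middle slot. I then slid it into the lug until it touched (about 3 N), turned the head to its stop and clamped the nut.

**Position:** The groove lies about 98° clockwise of the slot, where about 96° was expected, and it stayed there while the nut ran down. The shank sits within about 1.3 mm of the estimated seat, which is within the camera error. The gripper is clear above the bolt, and the spare bolt, the red look-alikes and the other things in view have not moved.

**Tightness:** The turning moment was noisy (±0.05 N m), so the bite point is uncertain, between 1.7 and 1.95 rad past the stop.
- **Overshoot:** I first turned too far. A fresh grip read about 0.3 N m over free running.
- **Correction:** I eased the nut back by about 0.25 rad, then finished with a small clockwise turn. It ended about 2.19 rad past the stop, at about 0.16 N m over free running, which is inside the 0.1–0.2 range.
- **Angle past bite:** This is less certain, between 0.25 and 0.5 rad, where 0.4–0.5 was asked for.

**Other problems:** During the carry, the last joint ran to −3.139 rad, right at the end of its range (−3.14). The tool stayed tilted by up to about 2° for part of the carry and about 0.7° while tightening.

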